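Dispense one coin cell and nudge it into the parts dish

ROBOT

A 6-joint arm with a two-finger parallel gripper is mounted at the origin on the work surface. World frame = base frame: x ahead of the robot, y to its left, z up, the work surface at z = 0. Lengths are in mm, angles in rad, forces in N, time in s.
With the tool pointing down it reaches from about 225 to 875 mm from the base axis. Payload 3.4 kg.
Tool frame: the origin (TCP) lies on the centre line of the jaws, within the pads' length; the fingertips stand 11 mm ahead of it and the grasp point (between the pads) lies 8 mm behind it; x points along the fingers, z is the direction in which the jaws open and shut, and the axes are right-handed (so a half turn about x gives the same grasp; the last joint's range is limited). The gripper opens to 85 mm and grips with 20 to 120 N. Pads are 22 mm wide; open, the fingers measure 114 mm over their backs; the gripper's body (76 mm by 85 mm) begins 54 mm behind the grasp point. The pads swing forward as they close: fully open they stand 13 mm farther back than shut.
Start: joints at [1.22, 0.276, 1.505, -0, 1.361, -0.121], TCP at [130.991, 559.917, 203.928] pointing down, gripper open.
Joint ranges: [-2.89, 2.89], [-0.75, 2.08], [0.22, 2.7], [-1.18, 4.32], [0.11, 2.71], [-2.7, 2.7]. Speed limits (rad/s): [2.57, 2.57, 3.14, 3.14, 3.14, 3.14].

INTERFACE

Orientations are given as a unit quaternion [x, y, z, w].
In Python, from station import r gives the robot as it stands.
- The arm moves only by the tool move_arm, never from a script. Its argument "commands" is a list that holds one entry, the list of rows, each a list of 7 numbers: the turn, a rotation vector about the tool's x, y, z in units of 0.5 rad (1.0 is 0.5 rad), then the shift along the tool's x, y, z in units of 0.8 m (1.0 is 0.8 m), then the opening, from 0 (shut) to 1 (fully open). In form: [[[ax, ay, az, dx, dy, dz, gripper], ...]]. A call has 1 to 20 rows; each row shifts and turns the commanded pose from where the row before left it, along the tool's axes as they then stand; what a row does not reach is not made up. A row lasts 1/8 s, in which the tool goes at most 62.5 mm and 10.7 degrees, less where a joint would pass 70% of its speed; a pose out of reach is approached as far as the arm can. A call with a number of a shift or a turn outside -1 to 1 is refused whole. A call with a gripper value outside its range is refused whole. The fingers move at their own pace and stop on an object; "force" is the grip in N (left out, the last holds). Time passes only in rows, so rows that do not move let the fingers close. It gives the time, the measured TCP pose, the force and the opening at its end, in the units of the state.
- r.state(): the state, without advancing time (a new reading comes with each control period).
- r.snapshot(name): name is "scene" or "top" or "wrist"; returns a dict with "frame" (384x512x3 uint8, blue, green, red), "range_z" (384x512 float32, mm along the optical axis (not along the pixel's ray), 0 where there is no reading), "camera_matrix" (3x3 intrinsics, pixels), "R" (3x3) and "t" (3): a world point X has camera coordinates R X + t; the wrist camera has in their place "mount" (4x4, takes a point from camera to tool coordinates, whose origin is the TCP and whose axes are the tool frame's). Camera axes: x right, y down, z forward; pixel columns grow to the right and rows downward; lengths in mm; the calibration is good to about 2 mm. A picture is of the moment at which its call begins: read the wrist's pose just before it.
- r.job_done(): hands the job in, once; it reports no verdict.
Trained networks look in a picture, given as the dict that the camera call returned (one of the last four; its "shot" number tells which), for a name from the list of things; names that differ only in an ending like _2 or _b are one class to them, and where a whole thing is asked for, a point or a joint stands for the part that bears it (a point fixed in the world has none). Each returns a list of dicts, best first, with "score" (0 to 1); they miss things now and then, are a little off and sometimes report something else, mostly with a low value. They report only what shows in the picture. A call takes as long as a camera call. They do not tell look-alikes from the thing itself.
- r.spot_in(picture, name): "box" ([left, top, width, height] in pixels, round what is visible of it).
- r.spot_point(picture, name): "centre" ([column, row] in pixels: a listed point, or the origin of a listed thing).
The state is a dict: "time": time; "q": joint angles; "joint_vel": joint speeds; "joint_torque": joint torques, N m; "tool_pos": TCP position; "eef_rot": TCP orientation; "force": force on the tool from outside, world axes, zero at the start; "torque": the same for the moment, N m; "opening": opening from 0.0 (shut) to 1.0 (fully open).
Only numpy, scipy, OpenCV 4.12 (cv2) and the standard library are available. Lean on these libraries where they do the work, as an engineer would, in place of code of your own. Each camera call takes 0.05 s, during which the arm holds its last target.

TASK

Press the black plunger of the coin-cell dispenser fully in once so that a single cell comes out onto its outlet shelf, let the plunger spring back out, then nudge that cell sideways along the shelf with the closed fingertips so that it drops into the round steel dish (not the square reject box on the other side). Lift or carry nothing, leave the other cells in the magazine, and leave the dish, the reject box and the things lying around where they are.

Things in the scene. Friction and masses are not known exactly. Their poses are not given: they have to be found in the camera images.
- dispenser: Coin-cell dispenser, grey plastic and aluminium, fixed to the bench. Origin: on the mat (2 mm above the bench), under the magazine's axis; +x is the feed direction (plunger, magazine, shelf), turned up to 0.35 rad from world x; z up. Magazine: square tower 34 x 34 mm, top at z = 70 mm, holding four cells. Behind it a guide block, x = -17 to -62 mm, 40 mm wide, top at 44 mm.
- plunger (a joint): Plunger travel in m: 0 = fully out (rest), 0.038 = fully in. Slides along the dispenser's +x against a damped spring: 3 N at rest, 6 N fully in, plus 1.5 N at 0.1 m/s; springs back by itself within a second. Going in, it pushes the bottom cell out; after a full stroke that cell lies wholly on the shelf.
- plunger_face (a point): Centre of the outer flat face of the plunger's head, an upright black disc 28 mm in diameter, 8 mm thick, on a 9 mm steel rod. At rest at x = -112, y = 0, z = 36 mm of the dispenser, on the robot's side; it is pushed along the dispenser's +x. The room behind it is clear for fingers.
- shelf_mid (a point): Point on the top face of the outlet shelf, at x = 38, y = 0, z = 28 mm of the dispenser. The shelf is flat, x = 17 to 64 mm, y = -30 to 30 mm, 4 mm thick, open at both side edges, with a lip 4 mm high along its front edge (x = 61 to 64 mm).
- cell_1: Centre of the bottom coin cell in the magazine, the one that comes out: a plain steel disc 24.5 mm in diameter, 7.7 mm thick, 11 to 17 g, lying flat. Its centre lies 3.85 mm above the shelf; after a full stroke it lies at about x = 37 mm of the dispenser (up to 48 mm if it was flung out to the lip), y = 0.
- cell_2: Centre of the second cell, same kind, on top of the first in the magazine; it drops to the bottom when the plunger comes back and must stay in the magazine.
- cell_3: Centre of the third cell in the magazine; stays there.
- cell_4: Centre of the top cell in the magazine; stays there.
- dish: Round open steel parts dish, 90 mm across the rim (about 84 inside), 68 mm across the foot, 18 mm high, loose, about 0.18 kg. Origin: centre of its underside. It stands at the left of the shelf in some starts, at the right in others, its centre 64 to 70 mm from the dispenser's centre line, its rim reaching under the shelf's side edge, 6 mm below it.
- reject_box: Square open grey plastic box, 86 x 86 mm, 18 mm high, 3 mm walls, loose, with one spent cell in it; on the other side of the shelf from the dish. Origin: centre of its underside. Not to be used.
- tweezers: Steel tweezers 110 mm long, 9 mm high, lying beside the plunger; origin under the middle. Leave alone.
- flux_jar: White jar 38 mm in diameter, 42 mm high, on the other side of the plunger; origin at the centre of its underside. Leave alone.
- screwdriver: Slim screwdriver 143 mm long, 11 mm high, lying across in front of the shelf; origin under the middle. Leave alone.
- phone: Phone 148 x 71 x 8 mm lying flat at the left; origin under its centre. Leave alone.
- solder_spool: Spool 54 mm in diameter, 34 mm high at the right; origin under its centre. Leave alone.
- cleaner_bottle: Amber bottle 42 mm in diameter, 95 mm high at the right; origin under its centre. Leave alone.
Mind the look-alikes: they are no part of the job. Of the things that look like the dispenser, the largest one is meant.

How it is judged:
By the outcome, as a careful person would: the job done as asked, in the order asked, and still so for the second after the job is handed in, with the robot touching nothing.
It also fails if it takes over 40 s, if anything falls off the work surface, if the arm or the gripper's body presses on something with over 40 N, if the wrist force passes 120 N, or if a joint passes its speed limit or range.

## Working session

There is one attempt and no reset: what is moved stays moved. The work goes in short steps, Python scripts to look and compute and a tool call to move; the robot and the scene stay as the last step left them, time stands still between calls to the robot, and variables do not carry over. Pictures are saved under pics/ and viewed, and the job is handed in when it is done.

Besides the shell and the picture viewer there is one more tool, called as name(argument=value, ...) on one line, values as JSON. move_arm: Moves the arm, as the interface text tells. Its arguments: {"type":"object","properties":{"commands":{"type":"array"},"force":{"type":"number"}},"required":["commands"]}

```bash
ls; mkdir -p pics
python3 - <<'E'
from station import r
import cv2, pickle
print(r.state())
for n in ("scene","top"):
    s=r.snapshot(n); cv2.imwrite(f"pics/{n}0.png",s["frame"]); pickle.dump(s,open(f"{n}0.pkl","wb"))
    print(n,s["camera_matrix"],s["R"],s["t"])
    for k in ("dispenser","plunger_face","shelf_mid","dish","reject_box","flux_jar","tweezers"):
        for o in r.spot_point(s,k)[:3]: print(k,[round(float(x)) for x in o["centre"]],round(o["score"],2))
E
```

```text
pics
{'time': 0.0, 'q': array([ 1.22000828e+00,  2.76590080e-01,  1.50615861e+00,  1.57410133e-05,
        1.36071937e+00, -1.21032133e-01]), 'joint_vel': array([-0.00077401, -0.00017191,  0.00061074,  0.00056864,  0.00027615,
        0.00254532]), 'joint_torque': array([-3.02024855e-03, -4.16773474e+01, -2.45804036e+01, -2.54416054e-04,
        1.11409472e-02, -2.28545844e-05]), 'tool_pos': array([130.76023763, 559.31904653, 203.03242993]), 'eef_rot': array([-0.4397322 ,  0.55458589,  0.43904892,  0.5534493 ]), 'force': array([ 0.31087939,  0.60269032, -0.85491914]), 'torque': array([-0.02853468, -0.01635593, -0.00134638]), 'opening': 0.9942948513241339}
scene [[451.78072634   0.         252.93909722]
 [  0.         451.78072634 196.21431851]
 [  0.           0.           1.        ]] [[ 0.81728499  0.57621851  0.00418042]
 [ 0.3495009  -0.48992385 -0.79863868]
 [-0.4581423   0.65417646 -0.6017963 ]] [-473.54629858 -123.23860864 1362.74880127]
dispenser [254, 255] 0.97
dispenser [178, 322] 0.96
dispenser [315, 219] 0.57
plunger_face [302, 189] 0.63
plunger_face [229, 217] 0.6
plunger_face [290, 250] 0.54
shelf_mid [188, 317] 0.8
shelf_mid [322, 219] 0.79
shelf_mid [263, 252] 0.6
dish [236, 272] 0.61
dish [227, 215] 0.5
reject_box [290, 248] 0.73
tweezers [262, 214] 0.65
top [[369.13325478   0.         251.70441486]
 [  0.         369.13325478 193.08106065]
 [  0.           0.           1.        ]] [[-0.01439689 -0.99985588  0.00899708]
 [-0.99520027  0.01345765 -0.09692945]
 [ 0.0967944  -0.01034938 -0.99525059]] [  13.46054583  570.16856743 1072.07224741]
dispenser [351, 179] 0.95
dispenser [278, 179] 0.91
dispenser [211, 161] 0.88
plunger_face [354, 202] 0.53
plunger_face [265, 210] 0.5
plunger_face [199, 184] 0.42
shelf_mid [218, 147] 0.86
shelf_mid [278, 161] 0.84
shelf_mid [355, 170] 0.63
dish [294, 173] 0.76
reject_box [256, 158] 0.78
reject_box [371, 223] 0.33
flux_jar [293, 206] 0.6
tweezers [236, 194] 0.54
```

Run:
```python
import cv2
a=cv2.imread("pics/top0.png"); cv2.imwrite("pics/top0c.png",cv2.resize(a[110:260,150:410],None,fx=3,fy=3,interpolation=cv2.INTER_CUBIC))
a=cv2.imread("pics/scene0.png"); cv2.imwrite("pics/scene0c.png",cv2.resize(a[150:350,130:390],None,fx=3,fy=3,interpolation=cv2.INTER_CUBIC))
```

```text
(no output)
```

View pics/top0c.png

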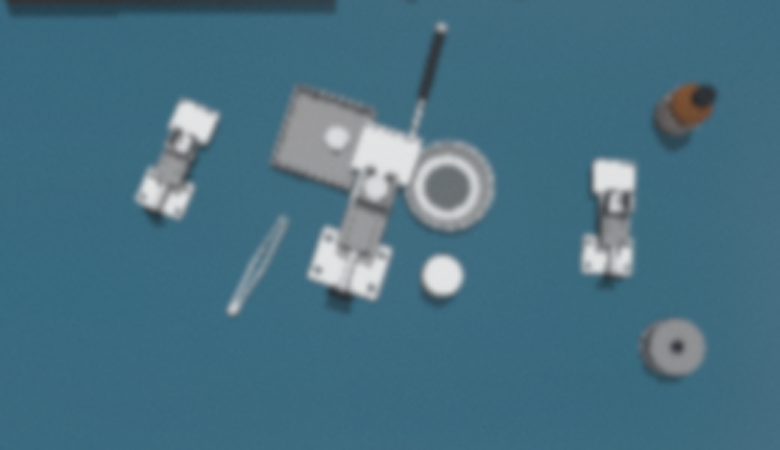

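View pics/scene0c.png

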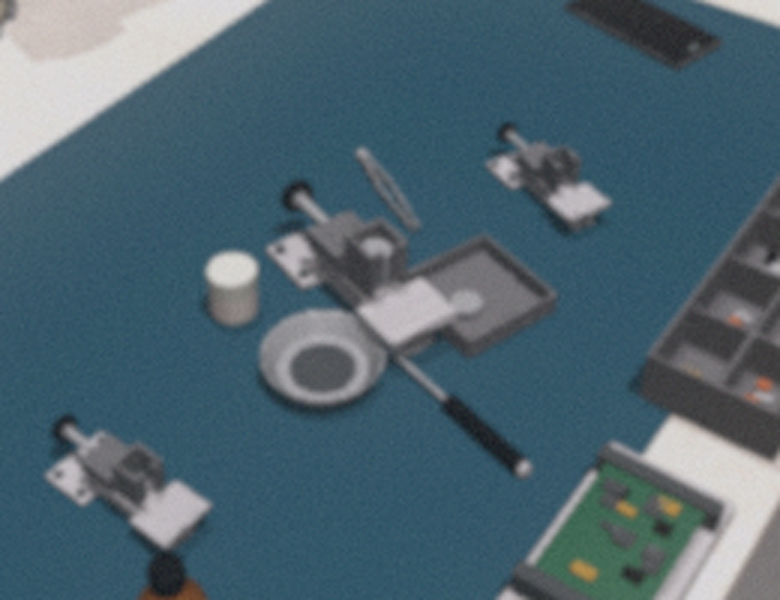

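View pics/top0.png

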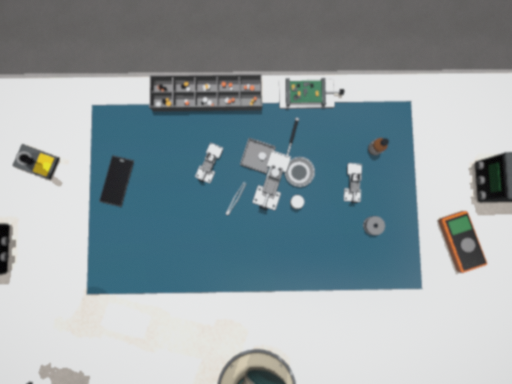

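Candidates (top pixels): left device (211,161), middle (278,179), right (351,179). The middle one is clearly the largest, and the dish and the reject box stand beside it. The dish (300,172) is on its right, the box (257,157) on its left. I'll check this in a close crop and measure.

```bash
cat > h.py <<'E'
import numpy as np
def cloud(s,R=None,t=None):
    K=s["camera_matrix"]; z=s["range_z"].astype(float); v,u=np.mgrid[:z.shape[0],:z.shape[1]]
    p=np.stack([(u-K[0,2])/K[0,0]*z,(v-K[1,2])/K[1,1]*z,z],-1)
    R=s["R"] if R is None else R; t=s["t"] if t is None else t
    w=(p-t)@R; w[z==0]=np.nan
    return w
def at_z(s,uv,zz,R=None,t=None):
    K=s["camera_matrix"]; R=s["R"] if R is None else R; t=s["t"] if t is None else t
    d=R.T@np.array([(uv[0]-K[0,2])/K[0,0],(uv[1]-K[1,2])/K[1,1],1]); c=-R.T@t
    return c+d*(zz-c[2])/d[2]
def proj(s,X,R=None,t=None):
    R=s["R"] if R is None else R; t=s["t"] if t is None else t
    p=R@np.asarray(X)+t; p=s["camera_matrix"]@p; return p[:2]/p[2]
E
python3 - <<'E'
import pickle, numpy as np, cv2
from h import *
s=pickle.load(open("top0.pkl","rb"))
for n,uv,z in [("shelf",(278,161),30),("face",(265,210),38),("disp",(278,179),2),("dish",(299.5,172),20),("box",(257,157),20),("jar",(297.5,202),44)]: print(n,at_z(s,uv,z).round(1))
w=cloud(s); print(w[300,120],w[195,320])
sub=w[140:215,250:300]; 
m=(sub[...,2]>26)&(sub[...,2]<34); print(m.sum(), np.nanmean(sub[m],0), sub[m][:,:2].min(0),sub[m][:,:2].max(0))
hm=sub[...,2]; np.set_printoptions(linewidth=250); print(np.nan_to_num(hm[::2,::2]).round().astype(int))
a=cv2.imread("pics/top0.png"); cv2.imwrite("pics/close.png",cv2.resize(a[135:220,235:320],None,fx=7,fy=7,interpolation=cv2.INTER_CUBIC))
E
```

```text
shelf [665.7 -74.8  30. ]
face [518.8 -32.7  38. ]
disp [615.  -75.9   2. ]
dish [ 633.1 -139.9   20. ]
box [680.6 -12.2  20. ]
jar [ 540.6 -128.2   44. ]
[259.73129106 400.62873387  -2.45747856] [ 563.94539907 -202.82618011    3.62421943]
294 [659.9706663  -74.07980136  29.27213531] [ 523.74780427 -121.79569239] [696.35654288 -27.42660782]
[[ 9 23 22 -1  0  2  2 -2  2 -3 -3 -3 -3  0  2  2  0 -2  4  1 12 12  5  5  1]
 [-2  6  4  9 15 18  1 -3  0 -2 -1 -1  2  2  1 -3  2  3 -2 -2 12 11  2 -4  3]
 [ 5  7 -1  2  5  5  9 14 18  2 -2  2  0  0 -1  1  2 -1 -3  0  8  0  0  3  3]
 [ 5  6  1  5  1  4  4  1  4  6 15 15  0 -1 -1  0  0  2  0  0  1  5 -2  2  3]
 [ 5  2  3  6  4  4  6  3  7  3  5  6 19  4  1  1  4  3  2  0  1 -2  0  2  3]
 [ 5  4  5  2  2  5  4  5  2  5  7  4  0 -1 -5  1  0  1 -4  4  1  3 -1  0  0]
 [ 3  5  4  1  3  3 11  6  6  5  3 30 32  3  0  1  1  1  1  7  1  0 -1  3 -2]
 [ 6  4  6  4  3 11 13  9  2  1  2 28 27 28 31 33  2 -3 -1 -2 -3  0  6  1  6]
 [ 8  4  5  2 11 13 11 13  3  2 27 30 26 30 32 28 30 30 31  1  0  0  0  1  2]
 [ 4  5  1  3  7 12 12  7  6  5 28 30 28 32 29 29 33 28
[... 1507 characters left out ...]
 2  1  8 12  7  6  9  8 42 10  7 11  7  3  6  5 -4  2 -3  4 -1 36 42 41 45]
 [ 2  4  5 11  5  7 10 37 41  8  7  6  6  8  3 -2  3  4  0 -2 -1 44 43 47 41]
 [ 2 -3  9  6  7  9  9 42 44  7  7  8  9  7  1 -1  0  0 -3 -2 22 43 44 41 45]
 [-2  0  0 -3  4  9  6 40  4  5  7 10 12 10  3 -1  0  3  2 -1 13 41 44 42 45]
 [ 1  3  2 -2  1 48 52 41  7  6  7  6 10  1 -1  0 -3  0  1 -3  1 38 42 44 43]
 [ 3  2 -2  2  0 51 52 50 50  1  6  7  8  2 -2  4  3  1  0 -1  2  3 18 39 39]
 [-1  0  1 -2  1  5  3 25 46  0  0  0  0  0  0  7 -2  4  0  1  2  0  1  5  0]
 [-1 -2  1 -4  1  0  0  0 -3  3  3  3  1 -2  1  1  4  3  1  0  2  1  1  1  2]
 [ 0  0  4 -3  3  4  0 -1  2  0 -3  3 -1  3  2 -3  2  0  1  5  3  3 -2  3  1]]
```

View pics/close.png

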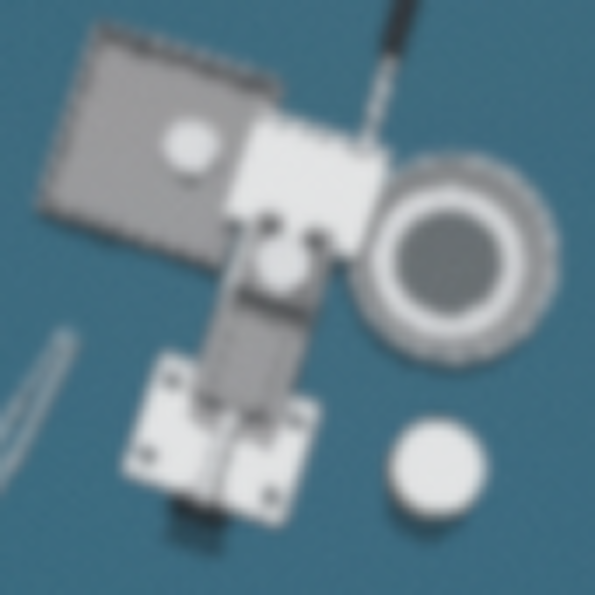

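Run:
```python
import pickle, numpy as np, cv2
from h import *
from scipy.spatial.transform import Rotation as Ro
from scipy.optimize import minimize
from station import r
st=r.state(); R=Ro.from_quat(st["eef_rot"]).as_matrix(); print(R.round(3), st["tool_pos"])
w=r.snapshot("wrist"); print(w["mount"].round(3), w["camera_matrix"].round(1))
s=pickle.load(open("top0.pkl","rb"))
W=cloud(s)[135:225,240:305].reshape(-1,3); W=W[~np.isnan(W[:,2])]
def cost(p):
    c,n=np.cos(p[2]),np.sin(p[2]); d=W[:,:2]-p[:2]; x=c*d[:,0]+n*d[:,1]; y=-n*d[:,0]+c*d[:,1]; z=W[:,2]-p[3]
    m=np.zeros(len(x))
    def rect(a,b,h,v): 
        m[(x>a)&(x<b)&(abs(y)<h)]=v
    rect(-62,-17,20,46);rect(17,64,30,30);rect(-17,17,17,64);rect(-104,-62,4.5,42);rect(-112,-104,14,50)
    # score only points high or in model
    e=np.minimum(abs(z-m),15); return e[(m>0)|((z>24)&(y<26+10)&(abs(y)<35))].sum()/100
best=None
for x0 in (610,618,626):
  for a in (-.32,-.26,-.2):
    o=minimize(cost,[x0,-62,a,0],method="Nelder-Mead",options=dict(initial_simplex=np.array([[x0,-62,a,0],[x0+8,-62,a,0],[x0,-54,a,0],[x0,-62,a+.06,0],[x0,-62,a,2]]),maxiter=800))
    print(o.fun,o.x.round(3))
```

```text
[[ 0.    -0.974  0.228]
 [ 0.     0.228  0.974]
 [-1.    -0.     0.   ]] [130.9923283  559.93598324 203.9719827 ]
[[-1.00000e-03 -3.24000e-01  9.46000e-01 -1.68698e+02]
 [-1.00000e-03 -9.46000e-01 -3.24000e-01  8.44590e+01]
 [ 1.00000e+00 -1.00000e-03  0.00000e+00 -5.20000e-02]
 [ 0.00000e+00  0.00000e+00  0.00000e+00  1.00000e+00]] [[276.9   0.  256.4]
 [  0.  276.9 186.8]
 [  0.    0.    1. ]]
28.657712123335706 [ 6.26506e+02 -6.23880e+01 -3.40000e-01 -1.30700e+00]
28.167735996506227 [ 6.2751e+02 -6.2272e+01 -3.3400e-01 -9.7700e-01]
34.230596147897195 [ 6.2805e+02 -6.1852e+01 -3.2300e-01  1.0600e+00]
28.21878830326001 [ 6.27335e+02 -6.21660e+01 -3.34000e-01 -1.17200e+00]
28.23160270403087 [ 6.27626e+02 -6.22700e+01 -3.34000e-01 -1.17200e+00]
32.550065670120155 [ 6.27693e+02 -6.22860e+01 -3.33000e-01  1.06000e+00]
28.218788303240945 [ 6.27341e+02 -6.21740e+01 -3.34000e-01 -1.17200e+00]
28.23160271410846 [ 6.27654e+02 -6.22100e+01 -3.34000e-01 -1.17200e+00]
28.220586384397624 [ 6.2736e+02 -6.2126e+01 -3.3400e-01 -1.1520e+00]
```

move_arm(commands=[[[0,0,0,0,-0.0475,-0.042,0],[0,0,0,0,-0.0475,-0.042,0],[0,0,0,0,-0.0475,-0.042,0],[0,0,0,0,-0.0475,-0.042,0],[0,0,0,0,-0.0475,-0.042,0],[0,0,0,0,-0.0475,-0.042,0],[0,0,0,0,-0.0475,-0.042,0],[0,0,0,0,-0.0475,-0.042,0],[0,0,0,0,-0.0475,-0.042,0],[0,0,0,0,-0.0475,-0.042,0],[0,0,0,0,-0.0475,-0.042,0],[0,0,0,0,-0.0475,-0.042,0],[0,0,0,0,-0.0475,-0.042,0],[0,0,0,0,-0.0475,-0.042,0],[0,0,0,0,-0.0475,-0.042,0],[0.16,0,0,0,0,0,0],[0,0,0,0,0,0,0]]])

```text
time: 2.98
tool_pos: [571.3, -61.2, 203.5]
eef_rot: [-0.417, 0.571, 0.417, 0.571]
force: [-0.5, 0.1, 0.5]
opening: 0.004
```

```bash
cat >> h.py <<'E'
from scipy.spatial.transform import Rotation as Ro
def wrist_RT(st,w):
    T=np.eye(4); T[:3,:3]=Ro.from_quat(st["eef_rot"]).as_matrix(); T[:3,3]=st["tool_pos"]
    T=np.linalg.inv(T@w["mount"]); return T[:3,:3],T[:3,3]
E
python3 - <<'E'
import pickle, numpy as np, cv2
from h import *
from scipy.optimize import minimize
from station import r
st=r.state(); w=r.snapshot("wrist"); pickle.dump((st,w),open("w1.pkl","wb"))
print(st["force"],st["q"].round(2))
R,t=wrist_RT(st,w)
cv2.imwrite("pics/w1.png",cv2.resize(w["frame"],(800,600),interpolation=cv2.INTER_CUBIC))
for k,z in (("dispenser",2),("plunger_face",38),("shelf_mid",30),("dish",2),("reject_box",2)):
    for o in r.spot_point(w,k)[:3]: print(k,np.round(o["centre"]),round(o["score"],2),at_z(w,o["centre"],z,R,t).round(1))
C=cloud(w,R,t).reshape(-1,3); C=C[~np.isnan(C[:,2])]
C=C[(C[:,0]>480)&(C[:,0]<720)&(C[:,1]>-130)&(C[:,1]<20)]
sh=C[(C[:,2]>24)&(C[:,2]<35)]; print(len(C),len(sh),np.median(C[:,2]))
np.save("C1.npy",C)
E
```

```text
[-0.45628619  0.06390052  0.52539395] [-0.23  0.28  1.51  0.    1.36 -1.49]
dispenser [266. 193.] 0.9 [624.6 -64.1   2. ]
dispenser [406. 189.] 0.77 [679.9 127.2   2. ]
plunger_face [271. 118.] 0.87 [523.9 -28.3  38. ]
plunger_face [ 80. 192.] 0.78 [ 537.8 -287.6   38. ]
shelf_mid [111. 255.] 0.91 [ 636.  -299.8   30. ]
shelf_mid [269. 232.] 0.73 [670.  -73.9  30. ]
shelf_mid [409. 211.] 0.56 [697.8 114.3  30. ]
dish [220. 213.] 0.57 [ 633.9 -137.7    2. ]
reject_box [311. 225.] 0.55 [693.5 -15.4   2. ]
54457 675 291.35747538297085
```

View pics/w1.png

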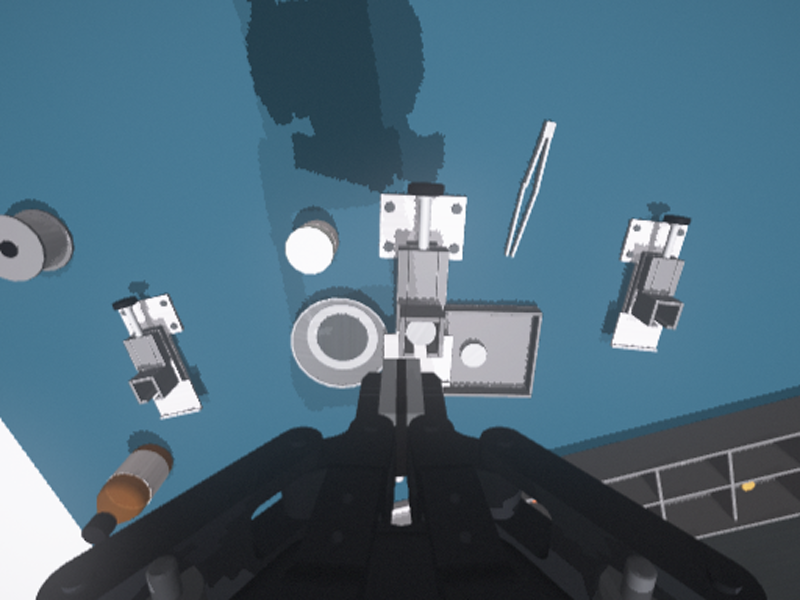

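The wrist view shows the middle dispenser (400-450, 185-380), with its plunger head at (427,188), the dish at (340,340), the box at (490,350) and the fingers below. Next I fit its pose to the depth.

Run:
```python
import pickle, numpy as np, cv2
from h import *
from scipy.optimize import minimize
st,w=pickle.load(open("w1.pkl","rb")); R,t=wrist_RT(st,w)
C=np.load("C1.npy"); C=C[(C[:,2]<80)]
def fit(W,lab):
  def cost(p):
    c,n=np.cos(p[2]),np.sin(p[2]); d=W[:,:2]-p[:2]; x=c*d[:,0]+n*d[:,1]; y=-n*d[:,0]+c*d[:,1]; z=W[:,2]
    # outside-distance of 3D points from expected solids
    def sd(a,b,h,z0,z1):
        q=np.stack([np.maximum(np.maximum(a-x,x-b),0),np.maximum(abs(y)-h,0),np.maximum(np.maximum(z0-z,z-z1),0)]); return np.sqrt((q**2).sum(0))
    D=np.min([sd(-62,-17,20,46,46),sd(17,61,30,30,30),sd(-17,17,17,58,72),sd(-112,-104,14,24,52),sd(-104,-62,4.5,38,42.5)],0)
    return np.minimum(D,6)[sel].mean()
  p0=np.array([627,-62,-.31]); best=None
  d=W[:,:2]-p0[:2]; x=np.cos(p0[2])*d[:,0]+np.sin(p0[2])*d[:,1]; y=-np.sin(p0[2])*d[:,0]+np.cos(p0[2])*d[:,1]
  sel=(W[:,2]>25)&(abs(y)<42)&(x>-125)&(x<75)
  for _ in range(6):
    q=p0+np.random.randn(3)*[4,4,.03]
    o=minimize(cost,q,method="Nelder-Mead",options=dict(initial_simplex=[q,q+[6,0,0],q+[0,6,0],q+[0,0,.05]]))
    if best is None or o.fun<best.fun: best=o
  print(lab,sel.sum(),best.fun,best.x.round(3)); return best.x
p=fit(C,"wrist")
s=pickle.load(open("top0.pkl","rb")); W=cloud(s)[135:225,240:305].reshape(-1,3); fit(W[~np.isnan(W[:,2])],"top")
c,n=np.cos(p[2]),np.sin(p[2])
f=w["frame"].copy(); f=cv2.resize(f,None,fx=4,fy=4,interpolation=cv2.INTER_CUBIC)
def P(x,y,z):
    u=proj(w,[p[0]+c*x-n*y,p[1]+n*x+c*y,z+2],R,t)*4+1.5; return tuple(int(v) for v in u)
for pts,col in [([(-62,-20,44),(-17,-20,44),(-17,20,44),(-62,20,44)],(0,0,255)),([(17,-30,28),(64,-30,28),(64,30,28),(17,30,28)],(0,255,0)),([(-17,-17,70),(17,-17,70),(17,17,70),(-17,17,70)],(255,0,255)),([(-112,-14,36),(-112,0,50),(-112,14,36),(-112,0,22)],(0,255,255))]:
    cv2.polylines(f,[np.array([P(*q) for q in pts])],True,col,1)
x0,y0=4*180,4*100; cv2.imwrite("pics/fit1.png",f[y0:y0+600,x0:x0+720])
```

```text
wrist 3126 1.127205180749738 [ 6.2835e+02 -6.3157e+01 -3.4300e-01]
top 735 1.7325547973985311 [ 6.26994e+02 -6.21340e+01 -3.31000e-01]
```

View pics/fit1.png

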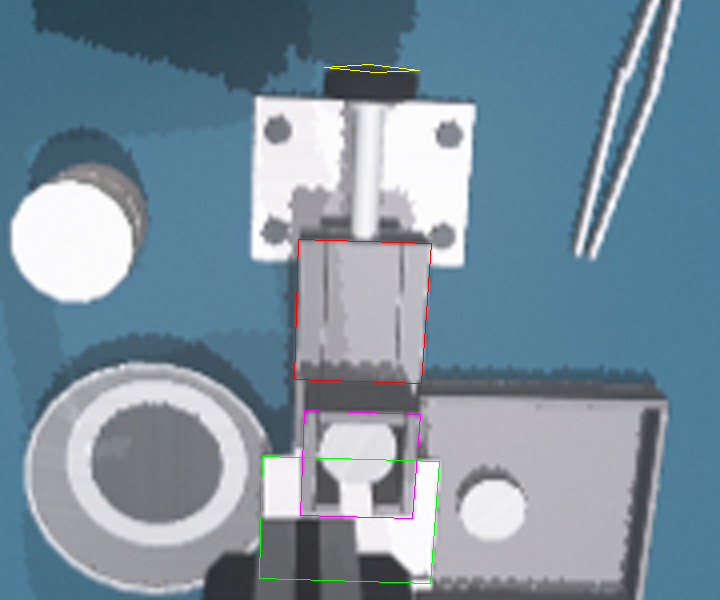

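Dispenser pose: about (628, -63) mm, yaw about -0.338 rad. Now to behind the plunger.

move_arm(commands=[[[0.054,0,0,0,0,0,0],[0,0,0,0,0.057,0.0107,0],[0,0,0,0,0.057,0.0107,0],[0,0,0,0.053,0,0,0],[0,0,0,0.053,0,0,0],[0,0,0,0.053,0,0,0],[0,0,0,0.053,0,0,0],[0,0,0,0,0,0,0],[0,0,0,0,0,0,0]]])

```text
time: 4.4
tool_pos: [492.0, -14.5, 35.5]
eef_rot: [-0.41, 0.576, 0.409, 0.577]
force: [0.2, -0.3, 0.5]
opening: -0.001
```

Run:
```python
import pickle, numpy as np, cv2
from h import *
from station import r
st=r.state(); w=r.snapshot("wrist"); pickle.dump((st,w),open("w2.pkl","wb"))
R=Ro.from_quat(st["eef_rot"]).as_matrix(); print(st["tool_pos"],R.round(3).tolist(),st["force"],"yaw",np.arctan2(-R[1,1],-R[0,1]))
p=np.array([628,-63,-.338]); c,n=np.cos(p[2]),np.sin(p[2]); d=st["tool_pos"][:2]-p[:2]; print("disp",c*d[0]+n*d[1],-n*d[0]+c*d[1])
cv2.imwrite("pics/w2.png",cv2.resize(w["frame"],(800,600),interpolation=cv2.INTER_CUBIC))
s=r.snapshot("scene"); cv2.imwrite("pics/s2.png",cv2.resize(s["frame"][150:350,150:410],None,fx=3,fy=3,interpolation=cv2.INTER_CUBIC))
```

```text
[492.03751979 -14.49995526  35.5478585 ] [[0.002, -0.944, 0.331], [-0.0, 0.331, 0.944], [-1.0, -0.002, 0.0]] [ 0.21215254 -0.27632575  0.53152855] yaw -0.3368870479888015
disp -144.35234891295835 0.6706171370097067
```

View pics/w2.png

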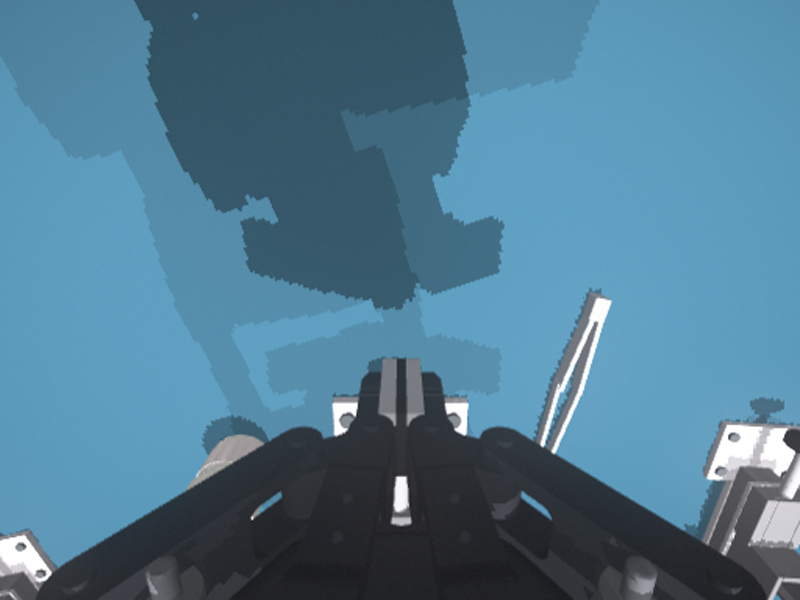

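View pics/s2.png

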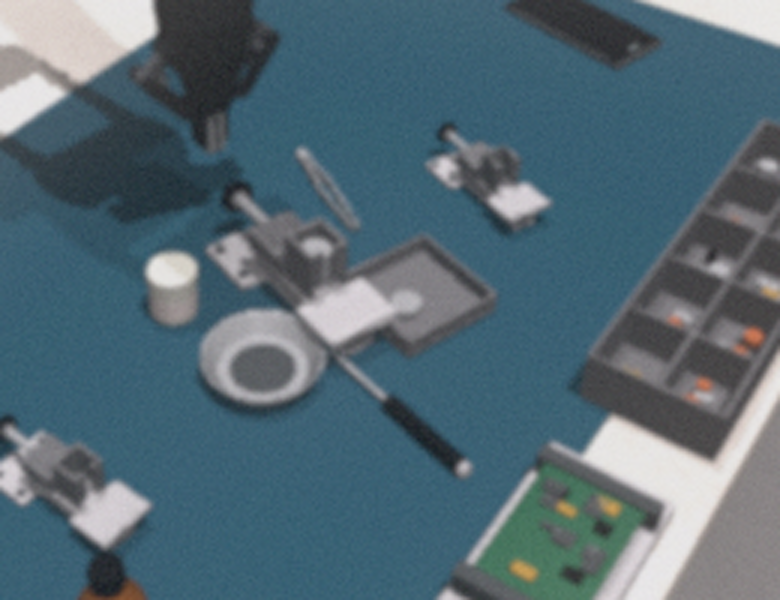

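Fingers are squarely behind the black head. The scene crop shows the head at (237,195) and the fingertips at (212,135). Approaching to light contact.

move_arm(commands=[[[0,0,0,0,-0.0075,-0.0008,0],[0,0,0,0,-0.0075,0,0],[0,0,0,0,-0.0075,0,0],[0,0,0,0,-0.0075,0,0],[0,0,0,0,0,0,0]]])

```text
time: 5.12
tool_pos: [513.9, -23.1, 34.2]
eef_rot: [-0.409, 0.577, 0.409, 0.577]
force: [0.3, 0.3, 0.7]
opening: -0.0
```

move_arm(commands=[[[0,0,0,0,-0.005,0,0],[0,0,0,0,-0.005,0,0],[0,0,0,0,0,0,0]]])

```text
time: 5.5
tool_pos: [521.2, -25.7, 34.3]
eef_rot: [-0.409, 0.577, 0.409, 0.577]
force: [-0.4, -0.9, 1.3]
opening: 0.002
```

Run:
```python
import numpy as np, cv2
from h import *
from station import r
st=r.state(); print(st["force"],st["tool_pos"])
s=r.snapshot("scene"); print(proj(s,st["tool_pos"]))
p=np.array([628,-63,-.338]); c,n=np.cos(p[2]),np.sin(p[2])
for x in (-112,-74): print(proj(s,[p[0]+c*x,p[1]+n*x,38]))
f=s["frame"][160:260,180:310]; cv2.imwrite("pics/s3.png",cv2.resize(f,None,fx=6,fy=6,interpolation=cv2.INTER_CUBIC))
```

```text
[-0.36183261 -0.85136782  1.26208671] [521.20946115 -25.66712227  34.31373928]
[227.06933393 214.54934495]
[227.3451238  213.57422995]
[236.15101745 221.95758773]
```

View pics/s3.png

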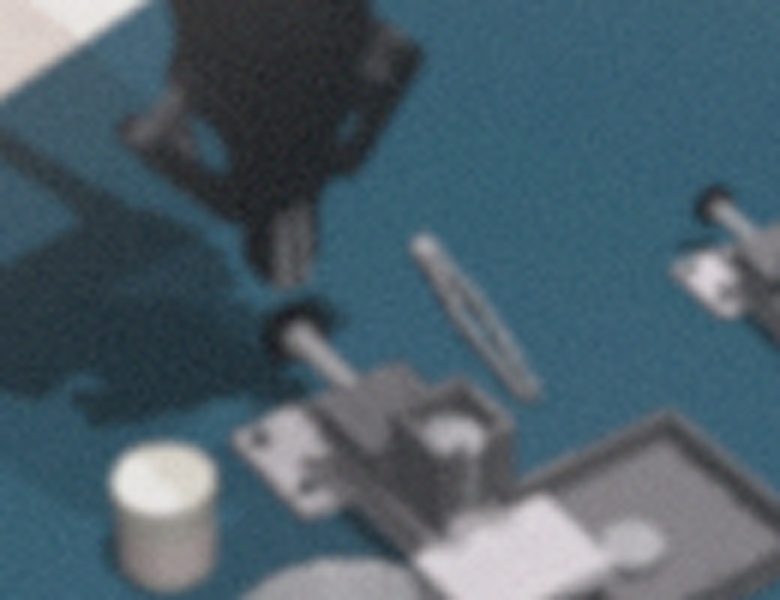

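No contact where I expected it, and the fingertips look about 20 mm higher or farther back in the scene view than the stated TCP. I'll measure the real fingertips with depth.

Run:
```python
import pickle, numpy as np, cv2
from h import *
np.set_printoptions(linewidth=220,suppress=True)
st,w=pickle.load(open("w2.pkl","rb"))
K=w["camera_matrix"]; z=w["range_z"].astype(float)
v,u=np.mgrid[:384,:512]; p=np.stack([(u-K[0,2])/K[0,0]*z,(v-K[1,2])/K[1,1]*z,z,np.ones_like(z)],-1)@w["mount"].T
for vv in range(224,330,6):
    print(vv,[tuple(p[vv,uu,:3].round().astype(int)) if z[vv,uu]>0 else None for uu in (236,246,252,256,262,272)])
from station import r
w=r.snapshot("wrist"); st=r.state(); pickle.dump((st,w),open("w3.pkl","wb"))
f=w["frame"][180:330,150:360]; cv2.imwrite("pics/w3.png",cv2.resize(f,None,fx=3.8,fy=3.8,interpolation=cv2.INTER_CUBIC))
s=r.snapshot("scene"); W=cloud(s)
for vv in range(190,222,2): print(vv,[tuple(W[vv,uu].round().astype(int)) if s["range_z"][vv,uu]>0 else None for uu in (222,226,228,230,234)])
```

```text
224 [(np.int64(36), np.int64(-18), np.int64(-17)), (np.int64(35), np.int64(-17), np.int64(-9)), (np.int64(36), np.int64(-18), np.int64(-4)), (np.int64(35), np.int64(-18), np.int64(0)), (np.int64(34), np.int64(-17), np.int64(4)), (np.int64(34), np.int64(-17), np.int64(13))]
230 [(np.int64(36), np.int64(-23), np.int64(-17)), (np.int64(-32), np.int64(12), np.int64(-6)), (np.int64(-32), np.int64(12), np.int64(-3)), (np.int64(-31), np.int64(12), np.int64(0)), (np.int64(-32), np.int64(12), np.int64(3)), (np.int64(34), np.int64(-23), np.int64(13))]
236 [(np.int64(34), np.int64(-28), np.int64(-17)), (np.int64(-38), np.int64(12), np.int64(-6)), (np.int64(-39), np.int64(12), np.int64(-2)), (np.int64(-39), np.int64(12), np.int64(0)), (np.int64(-38), np.int64(12), np.int64(3)), (np.int64(35), np.int64(-29), np.int64(13))]
242 [(np.int64(-38), np.int64(9), np.int64(-11)), (np.int64(-45), np.int64(12), np.int64(-5)), (np.int64(-45), np.int64(12), np.int64(-2)), (np.int64(-44), np.int64(12), np.int64(0)), (np.int64(-44), np.int64(12), np.int64(3)), (np.int64(-38), np.int64(9), np.int64(8))]
248 [(n
[... 6775 characters left out ...]
-2))]
216 [(np.int64(489), np.int64(-6), np.int64(1)), (np.int64(526), np.int64(-35), np.int64(38)), (np.int64(531), np.int64(-35), np.int64(41)), (np.int64(536), np.int64(-33), np.int64(41)), (np.int64(513), np.int64(12), np.int64(1))]
218 [(np.int64(493), np.int64(-11), np.int64(0)), (np.int64(528), np.int64(-38), np.int64(35)), (np.int64(533), np.int64(-37), np.int64(37)), (np.int64(538), np.int64(-36), np.int64(39)), (np.int64(515), np.int64(9), np.int64(-3))]
220 [(np.int64(498), np.int64(-18), np.int64(0)), (np.int64(527), np.int64(-37), np.int64(28)), (np.int64(531), np.int64(-34), np.int64(28)), (np.int64(514), np.int64(-7), np.int64(1)), (np.int64(553), np.int64(-40), np.int64(42))]
```

View pics/w3.png

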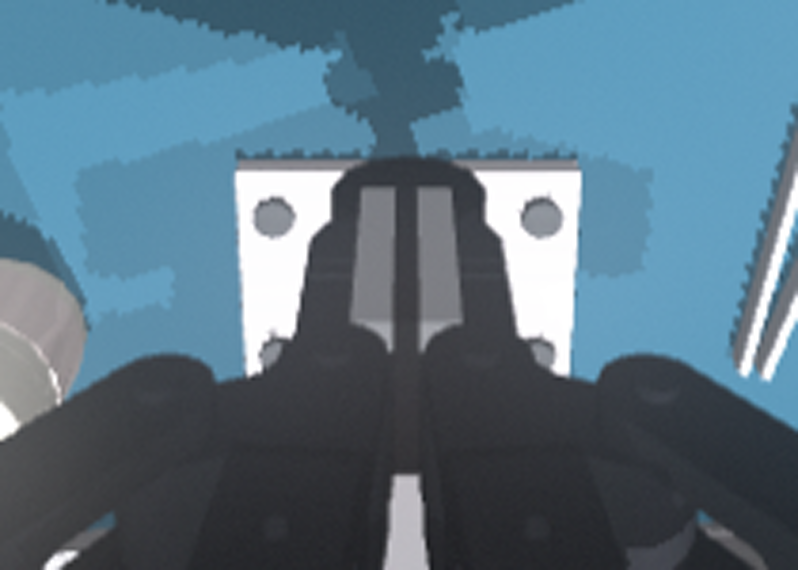

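Both the wrist depth and the scene depth put the shut fingertips about 29 mm *behind* the reported TCP (world z about 63 with the TCP at 34), not 11 mm ahead of it. The fingers passed above the head, so I go by the measured geometry: back off, then lower by 40 mm.

move_arm(commands=[[[0,0,0,0,0.02,0,0],[0,0,0,0,0.02,0,0],[0,0,0,0,0,0,0],[0,0,0,0.02,0,0,0],[0,0,0,0.015,0,0,0],[0,0,0,0.015,0,0,0],[0,0,0,0,0,0,0]]])

```text
time: 6.52
tool_pos: [489.8, -14.9, -6.8]
eef_rot: [-0.409, 0.577, 0.41, 0.576]
force: [0.4, 0.5, -0.2]
opening: -0.001
```

Run:
```python
import pickle, numpy as np, cv2
from h import *
from station import r
st=r.state(); print(st["force"],st["tool_pos"],st["opening"])
p=np.array([628,-63,-.338]); c,n=np.cos(p[2]),np.sin(p[2]); d=st["tool_pos"][:2]-p[:2]; print("disp",c*d[0]+n*d[1],-n*d[0]+c*d[1])
w=r.snapshot("wrist")
K=w["camera_matrix"]; z=w["range_z"].astype(float)
v,u=np.mgrid[:384,:512]; q=np.stack([(u-K[0,2])/K[0,0]*z,(v-K[1,2])/K[1,1]*z,z,np.ones_like(z)],-1)@w["mount"].T
for vv in range(222,234): print(vv,[q[vv,uu,:2].round(1).tolist() for uu in (246,250,260)])
s=r.snapshot("scene"); f=s["frame"][160:260,180:310]; cv2.imwrite("pics/s4.png",cv2.resize(f,None,fx=6,fy=6,interpolation=cv2.INTER_CUBIC))
W=cloud(s); m=(abs(W[...,0]-505)<22)&(abs(W[...,1]+17)<25)&(W[...,2]>12)&(W[...,2]<70)
print(np.sort(W[m][:,2])[:12].round(1), W[m].mean(0))
cv2.imwrite("pics/w4.png",cv2.resize(w["frame"][180:330,150:360],None,fx=3.8,fy=3.8,interpolation=cv2.INTER_CUBIC))
```

```text
[ 0.35943699  0.47525826 -0.18785779] [489.79392886 -14.86209497  -6.75372471] -0.0006540521117480301
disp -146.34891105371227 -0.41500942477811975
222 [[-8.8, 6.0], [-6.4, 4.8], [-8.0, 5.5]]
223 [[-7.5, 4.6], [-7.8, 4.8], [-7.4, 4.5]]
224 [[-7.4, 3.8], [-8.6, 4.5], [-8.0, 4.1]]
225 [[-7.7, 3.3], [-8.4, 3.6], [-8.1, 3.5]]
226 [[-7.7, 2.6], [-7.3, 2.4], [-8.2, 2.8]]
227 [[-8.0, 2.0], [-8.8, 2.4], [-6.6, 1.3]]
228 [[-8.3, 1.4], [-6.6, 0.6], [-7.7, 1.1]]
229 [[-29.5, 11.8], [-30.5, 12.3], [-29.0, 11.5]]
230 [[-30.8, 11.8], [-30.7, 11.8], [-31.9, 12.4]]
231 [[-32.1, 11.9], [-32.2, 12.0], [-33.4, 12.6]]
232 [[-33.5, 12.0], [-33.4, 12.0], [-34.1, 12.4]]
233 [[-35.4, 12.4], [-35.5, 12.5], [-34.4, 11.9]]
[19.7 21.4 21.6 22.3 22.4 22.8 26.3 26.8 27.1 27.3 27.4 27.6] [500.61386926 -21.76831409  47.73224575]
```

View pics/s4.png

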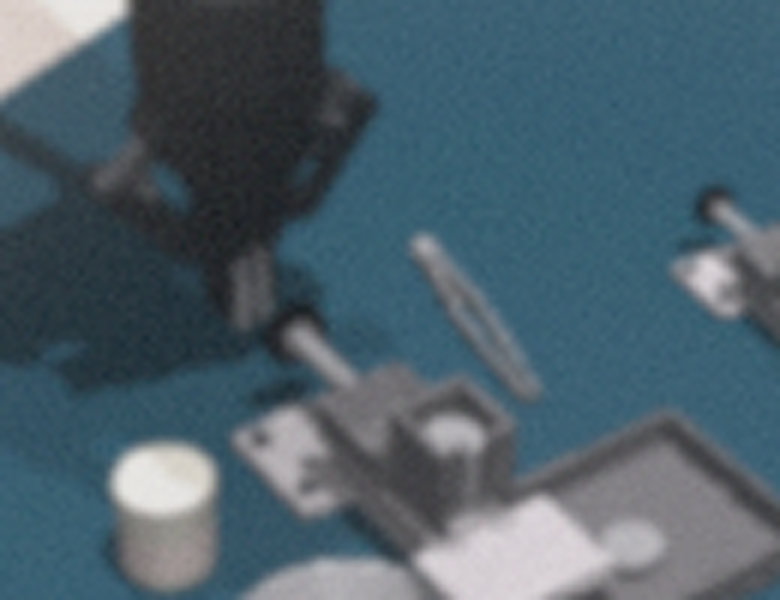

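View pics/w4.png

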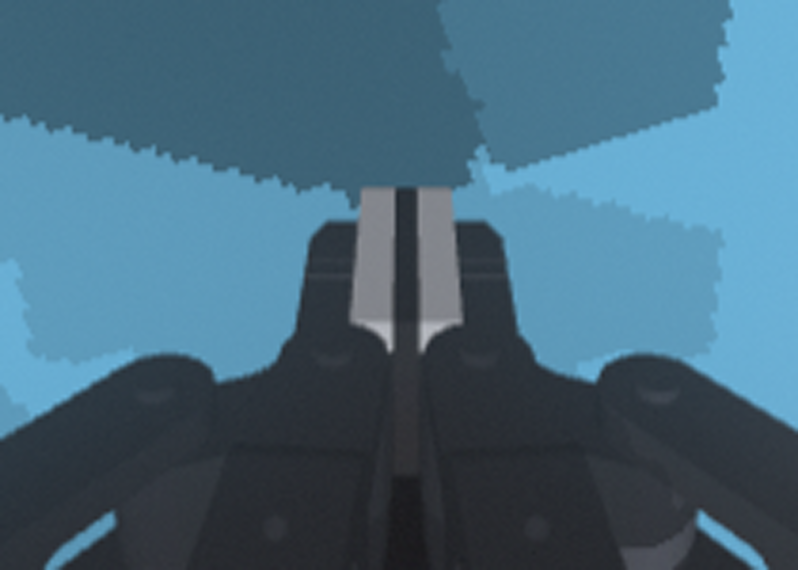

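Fingertips are now visibly behind the head (scene crop: tips (250,325), head (290,325)), tip z about 22. Now I approach to contact.

move_arm(commands=[[[0,0,0,0,-0.0065,0,0],[0,0,0,0,-0.0065,0,0],[0,0,0,0,-0.0065,0,0],[0,0,0,0,-0.0065,0,0],[0,0,0,0,-0.005,0,0],[0,0,0,0,0,0,0]]])

```text
time: 7.38
tool_pos: [513.4, -23.0, -5.9]
eef_rot: [-0.409, 0.577, 0.409, 0.576]
force: [-1.1, 0.7, 0.7]
opening: -0.001
```

move_arm(commands=[[[0,0,0,0,-0.005,0,0],[0,0,0,0,-0.005,0,0],[0,0,0,0,0,0,0]]])

```text
time: 7.75
tool_pos: [521.2, -25.8, -6.0]
eef_rot: [-0.409, 0.577, 0.409, 0.576]
force: [-2.8, 0.9, 0.9]
opening: 0.001
```

Contact at about 3 N, as specified. Pressing on.

move_arm(commands=[[[0,0,0,0,-0.006,0,0],[0,0,0,0,-0.006,0,0],[0,0,0,0,-0.006,0,0],[0,0,0,0,-0.006,0,0],[0,0,0,0,-0.006,0,0],[0,0,0,0,0,0,0]]])

```text
time: 8.5
tool_pos: [543.7, -33.7, -6.0]
eef_rot: [-0.409, 0.577, 0.41, 0.576]
force: [-5.7, 0.6, 1.8]
opening: 0.001
```

move_arm(commands=[[[0,0,0,0,-0.003,0,0],[0,0,0,0,-0.003,0,0],[0,0,0,0,0,0,0]]])

```text
time: 8.88
tool_pos: [547.9, -35.2, -6.0]
eef_rot: [-0.409, 0.577, 0.41, 0.576]
force: [-5.2, 2.0, 2.6]
opening: -0.003
```

move_arm(commands=[[[0,0,0,0,-0.0025,0,0],[0,0,0,0,0,0,0]]])

```text
time: 9.12
tool_pos: [549.2, -35.7, -6.0]
eef_rot: [-0.408, 0.577, 0.41, 0.576]
force: [-6.7, 1.3, 1.6]
opening: 0.001
```

move_arm(commands=[[[0,0,0,0,-0.0025,0,0],[0,0,0,0,0,0,0]]])

```text
time: 9.38
tool_pos: [549.1, -35.6, -6.0]
eef_rot: [-0.407, 0.578, 0.411, 0.575]
force: [-10.2, 3.0, 6.3]
opening: 0.002
```

It has bottomed out: the position stalled and the force jumped to about 11 N. Retracting so the plunger springs back, then looking.

move_arm(commands=[[[0,0,0,0,0.015,0,0],[0,0,0,0,0.015,0,0],[0,0,0,0,0.02,0,0],[0,0,0,0,0.02,0,0],[0,0,0,0,0.02,0,0],[0,0,0,0,0,0,0],[0,0,0,0,0,0,0],[0,0,0,0,0,0,0]]])

```text
time: 10.38
tool_pos: [485.6, -13.1, -5.5]
eef_rot: [-0.409, 0.576, 0.409, 0.577]
force: [0.4, -0.6, 1.0]
opening: 0.003
```

Run:
```python
import pickle, numpy as np, cv2
from h import *
from station import r
st=r.state(); print(st["time"],st["force"],st["tool_pos"])
p=np.array([628,-63,-.338]); c,n=np.cos(p[2]),np.sin(p[2]); d=st["tool_pos"][:2]-p[:2]; print("disp",c*d[0]+n*d[1],-n*d[0]+c*d[1])
s=r.snapshot("scene"); t=r.snapshot("top"); pickle.dump((s,t),open("st5.pkl","wb"))
cv2.imwrite("pics/s5.png",cv2.resize(s["frame"][170:290,180:310],None,fx=5,fy=5,interpolation=cv2.INTER_CUBIC))
cv2.imwrite("pics/t5.png",cv2.resize(t["frame"][135:220,235:320],None,fx=7,fy=7,interpolation=cv2.INTER_CUBIC))
for cam,nm in ((s,"s"),(t,"t")):
    for k,z in (("cell_1",34),("plunger_face",38)):
        for o in r.spot_point(cam,k)[:4]:
            X=at_z(cam,o["centre"],z); dd=X[:2]-p[:2]; print(nm,k,np.round(o["centre"]),round(o["score"],2),"disp",round(c*dd[0]+n*dd[1],1),round(-n*dd[0]+c*dd[1],1))
```

```text
10.375 [ 0.35540618 -0.63694012  0.98348047] [485.63296754 -13.11657664  -5.54111534]
disp -150.85325963752996 -0.14803154112411931
s cell_1 [263. 253.] 0.6 disp 43.0 -7.9
s plunger_face [152. 292.] 0.63 disp 8.0 -253.4
s plunger_face [229. 216.] 0.55 disp -101.7 -1.9
s plunger_face [298. 194.] 0.4 disp -74.9 190.8
t cell_1 [238. 194.] 0.65 disp -92.6 83.8
t cell_1 [280. 162.] 0.53 disp 38.5 -6.4
t cell_1 [276. 174.] 0.37 disp -1.1 -6.2
t cell_1 [277. 160.] 0.31 disp 39.4 3.9
t plunger_face [354. 204.] 0.62 disp -12.6 -252.0
t plunger_face [202. 182.] 0.46 disp -94.1 195.8
```

View pics/s5.png

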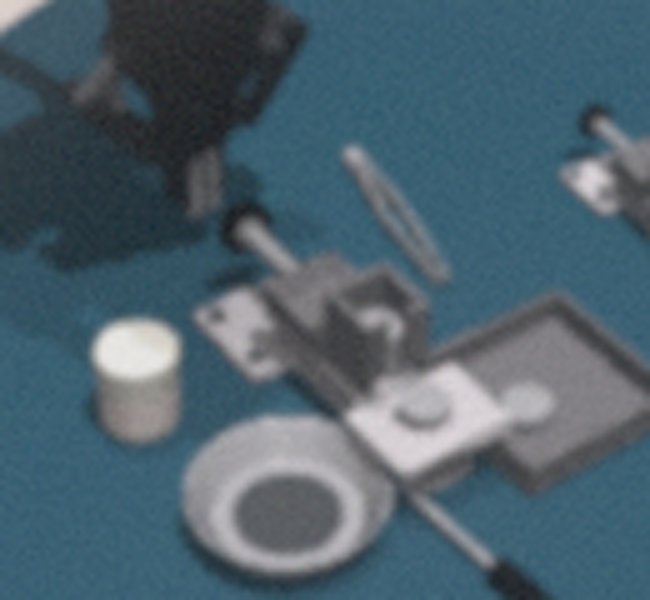

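View pics/t5.png

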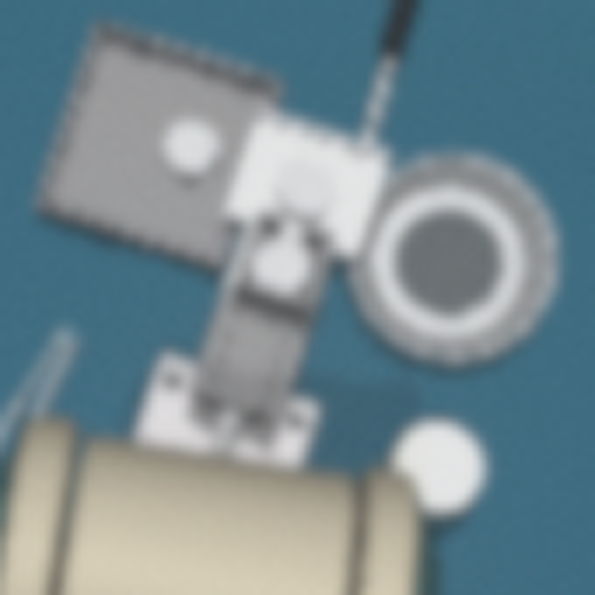

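The cell is on the shelf (scene crop (424,405), top crop (308,185)), the plunger is back out and the dish and box have not moved. Next I work out the cell position and the heights.

Run:
```python
import pickle, numpy as np, cv2
from h import *
p=np.array([628,-63,-.338]); c,n=np.cos(p[2]),np.sin(p[2])
D=lambda X:(np.round([c*(X[0]-p[0])+n*(X[1]-p[1]),-n*(X[0]-p[0])+c*(X[1]-p[1])],1))
s,t=pickle.load(open("st5.pkl","rb"))
print("cell scene",D(at_z(s,(180+422/5,170+402/5),37.7)),"top",D(at_z(t,(235+307/7,135+187/7),37.7)))
print("dish",D(at_z(t,(235+455/7,135+258/7),20)),"box",D(at_z(t,(257,157),20)))
for lab,C in (("w1",np.load("C1.npy")),("scene",cloud(s).reshape(-1,3)),("top",cloud(t).reshape(-1,3))):
    x=c*(C[:,0]-p[0])+n*(C[:,1]-p[1]); y=-n*(C[:,0]-p[0])+c*(C[:,1]-p[1])
    m=(x>22)&(x<58)&(abs(y)>15)&(abs(y)<27)&(C[:,2]<80); print(lab,m.sum(),np.median(C[m,2]))
    m=(x>-58)&(x<-22)&(abs(y)<15)&(C[:,2]<80); print("block",m.sum(),np.median(C[m,2]))
    m=np.hypot(x-38,y)<8; print("cell top", np.median(C[m&(C[:,2]<60),2]))
```

```text
cell scene [40.7 -2.7] top [36.7 -1.5]
dish [ 31.2 -72.1] box [32.8 65.4]
w1 238 28.851355915944804
block 682 44.657121566067104
cell top 28.865771638939233
scene 166 27.622357816314974
block 105 43.46971397777714
cell top 35.909845207047795
top 90 28.97645089136576
block 125 44.409314052435136
cell top 36.25664429329345
```

move_arm(commands=[[[0,0,0,-0.045,0,0,0],[0,0,0,-0.045,0,0,0],[0,0,0,0,0,0.025,0],[0,0,0,0,0,0.025,0],[0,0,0,0,-0.059,0,0],[0,0,0,0,-0.059,0,0],[0,0,0,0,-0.059,0,0],[0,0,0,0,-0.059,0,0],[0,0,0,0,0,0,0],[0,0,0,0,0,0,0]]])

```text
time: 11.92
tool_pos: [674.8, -37.3, 65.5]
eef_rot: [-0.408, 0.577, 0.41, 0.576]
force: [-0.0, 0.6, 0.2]
opening: 0.001
```

move_arm(commands=[[[0,0,0,0.04,-0.002,0,0],[0,0,0,0.02,0,0,0],[0,0,0,0.0165,0,0,0],[0,0,0,0,0,0,0],[0,0,0,0,0,0,0]]])

```text
time: 12.55
tool_pos: [678.0, -38.0, 5.9]
eef_rot: [-0.409, 0.576, 0.409, 0.577]
force: [-0.1, 0.3, 0.5]
opening: -0.0
```

Run:
```python
import pickle, numpy as np, cv2
from h import *
from station import r
st=r.state(); print(st["time"],st["force"],st["tool_pos"])
p=np.array([628,-63,-.338]); c,n=np.cos(p[2]),np.sin(p[2])
D=lambda X:(np.round([c*(X[0]-p[0])+n*(X[1]-p[1]),-n*(X[0]-p[0])+c*(X[1]-p[1])],1))
print(D(st["tool_pos"]))
s=r.snapshot("scene"); w=r.snapshot("wrist")
cv2.imwrite("pics/s6.png",cv2.resize(s["frame"][190:290,200:330],None,fx=6,fy=6,interpolation=cv2.INTER_CUBIC))
cv2.imwrite("pics/w6.png",cv2.resize(w["frame"][130:330,130:380],None,fx=3,fy=3,interpolation=cv2.INTER_CUBIC))
W=cloud(s); X=W.reshape(-1,3); x=c*(X[:,0]-p[0])+n*(X[:,1]-p[1]); y=-n*(X[:,0]-p[0])+c*(X[:,1]-p[1])
m=(x>25)&(x<56)&(y>28)&(y<56)&(X[:,2]>22)&(X[:,2]<75); print("tip z",np.sort(X[m,2])[:15].round(1)); 
m2=m&(X[:,2]<45); print("lower pad y range",np.percentile(y[m2],[2,10,90,98]).round(1),"x",np.percentile(x[m2],[2,98]).round(1))
```

```text
12.55 [-0.07197476  0.28190945  0.46675142] [678.02047923 -38.04259927   5.86600186]
[38.9 40.1]
tip z [25.5 25.7 27.4 27.5 31.6 31.8 33.6 36.1 36.2 36.5 36.6 36.7 36.9 37.
 38.1]
lower pad y range [28.2 29.  44.5 47.5] x [32.2 52.7]
```

View pics/s6.png

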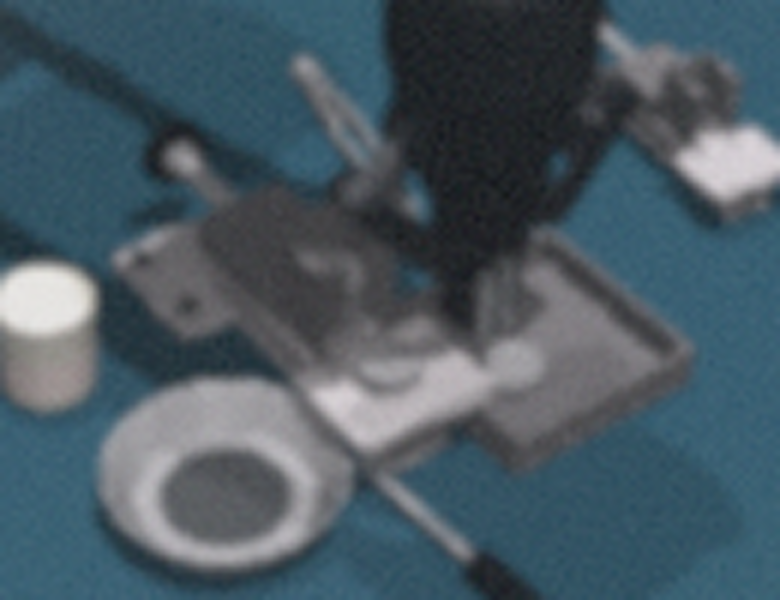

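View pics/w6.png

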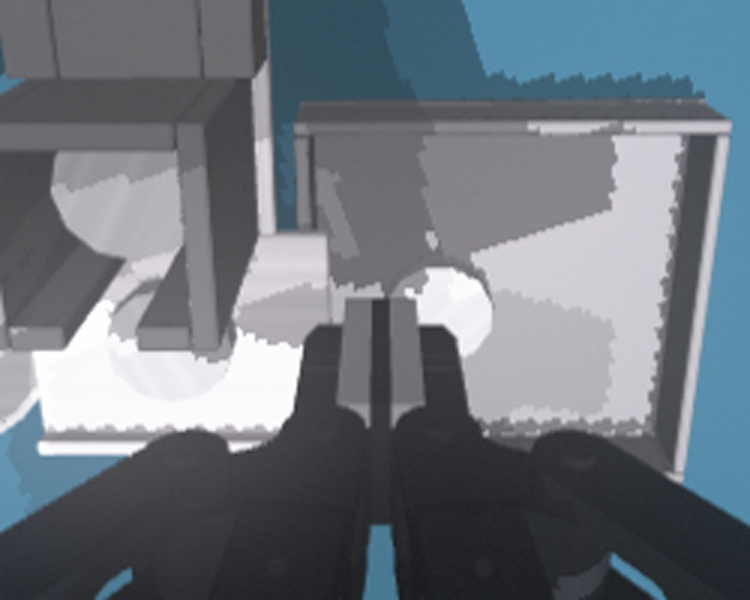

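The wrist view shows the cell at (172,345), in line with the fingertips at (380,330), and the tips just outside the left shelf edge at tip z about 35. I lower slightly and approach over the shelf first.

move_arm(commands=[[[0,0,0,0.0015,0,0,0],[0,0,0,0,0,-0.0075,0],[0,0,0,0,0,-0.0075,0],[0,0,0,0,0,0,0]]])

```text
time: 13.15
tool_pos: [673.3, -50.1, 3.9]
eef_rot: [-0.409, 0.577, 0.409, 0.577]
force: [-0.1, -0.4, 0.2]
opening: 0.002
```

Run:
```python
import pickle, numpy as np, cv2
from h import *
from station import r
st=r.state(); print(st["time"],st["force"],st["tool_pos"])
p=np.array([628,-63,-.338]); c,n=np.cos(p[2]),np.sin(p[2])
D=lambda X:(np.round([c*(X[0]-p[0])+n*(X[1]-p[1]),-n*(X[0]-p[0])+c*(X[1]-p[1])],1))
print(D(st["tool_pos"]))
s=r.snapshot("scene"); w=r.snapshot("wrist")
cv2.imwrite("pics/s7.png",cv2.resize(s["frame"][190:290,200:330],None,fx=6,fy=6,interpolation=cv2.INTER_CUBIC))
cv2.imwrite("pics/w7.png",cv2.resize(w["frame"][130:330,130:380],None,fx=3,fy=3,interpolation=cv2.INTER_CUBIC))
```

```text
13.15 [-0.06247963 -0.41303598  0.15783159] [673.29671546 -50.09023425   3.9323073 ]
[38.5 27.2]
```

View pics/s7.png

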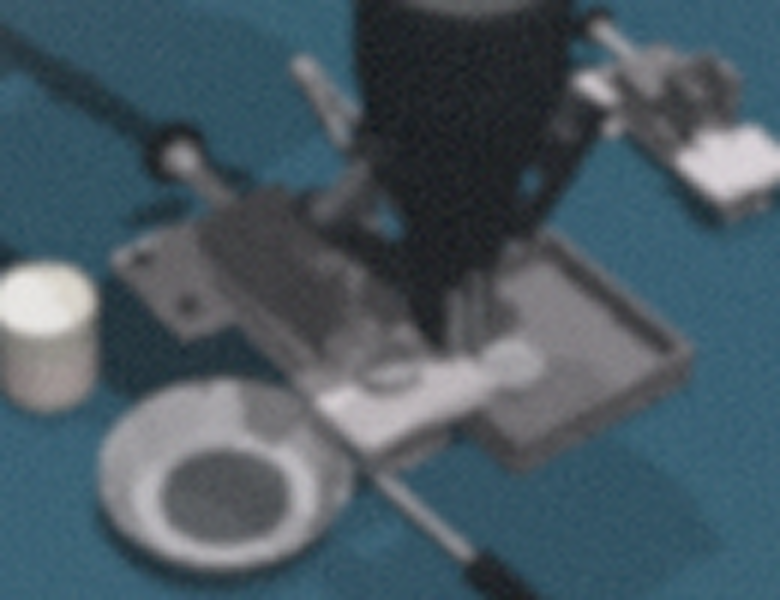

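View pics/w7.png

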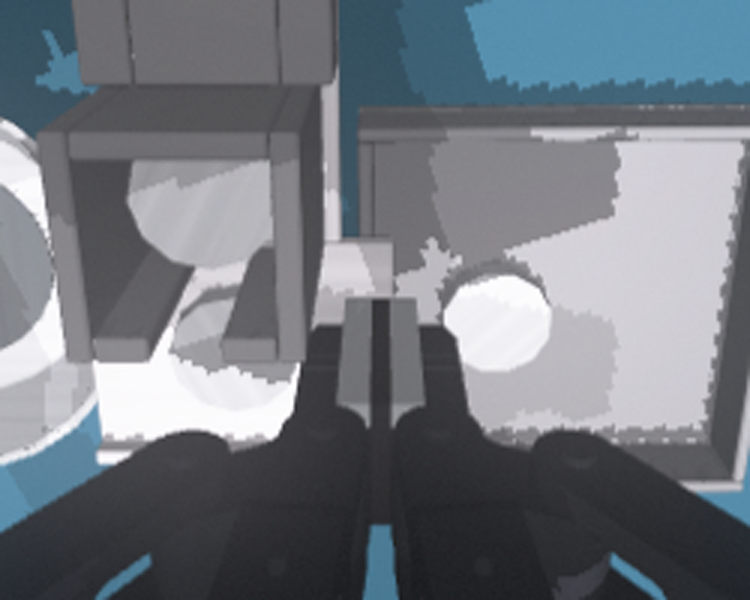

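The tips are over the shelf without touching it, and the cell stands left of them on the same line. Sweeping it toward the dish (-tool z).

move_arm(commands=[[[0,0,0,0,0,-0.006,0],[0,0,0,0,0,-0.008,0],[0,0,0,0,0,-0.01,0],[0,0,0,0,0,-0.011,0],[0,0,0,0,0,-0.012,0],[0,0,0,0,0,-0.012,0],[0,0,0,0,0,-0.004,0],[0,0,0,0,0,0,0],[0,0,0,0,0,0,0]]])

```text
time: 14.38
tool_pos: [656.9, -96.7, 3.9]
eef_rot: [-0.409, 0.577, 0.409, 0.577]
force: [0.6, 0.3, 0.9]
opening: -0.0
```

Run:
```python
import pickle, numpy as np, cv2
from h import *
from station import r
st=r.state(); print(st["time"],st["force"],st["tool_pos"])
p=np.array([628,-63,-.338]); c,n=np.cos(p[2]),np.sin(p[2])
D=lambda X:(np.round([c*(X[0]-p[0])+n*(X[1]-p[1]),-n*(X[0]-p[0])+c*(X[1]-p[1])],1))
print(D(st["tool_pos"]))
s=r.snapshot("scene"); w=r.snapshot("wrist")
cv2.imwrite("pics/s8.png",cv2.resize(s["frame"][190:290,200:330],None,fx=6,fy=6,interpolation=cv2.INTER_CUBIC))
cv2.imwrite("pics/w8.png",cv2.resize(w["frame"][130:330,100:380],None,fx=2.8,fy=2.8,interpolation=cv2.INTER_CUBIC))
```

```text
14.375 [0.60060486 0.29440317 0.92366469] [656.87685592 -96.71393164   3.86292546]
[ 38.4 -22.2]
```

View pics/s8.png

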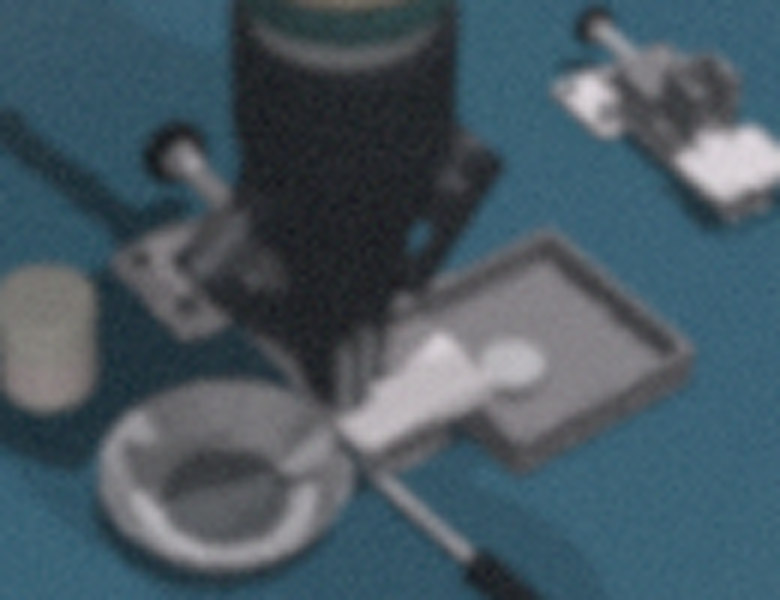

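View pics/w8.png

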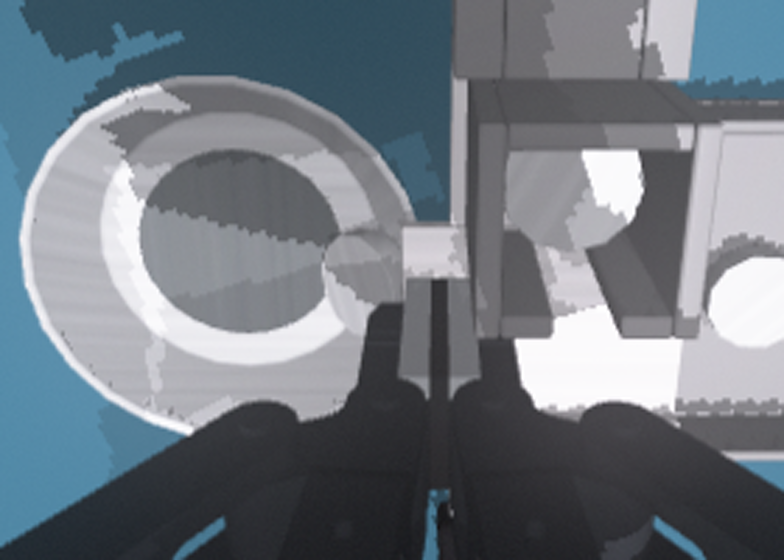

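The cell has left the shelf and lies tilted at the dish's inner right-hand wall (wrist crop (360,275), scene crop (310,455)). I withdraw and look at how it rests.

move_arm(commands=[[[0,0,0,0,0,0.02,0],[0,0,0,-0.03,0,0.02,0],[0,0,0,-0.04,0,0,0],[0,0,0,-0.04,0,0,0],[0,0,0,0,0.03,0,0],[0,0,0,0,0.03,0,0],[0,0,0,0,0,0,0],[0,0,0,0,0,0,0]]])

```text
time: 15.48
tool_pos: [623.4, -50.5, 92.1]
eef_rot: [-0.41, 0.576, 0.409, 0.577]
force: [0.1, -0.2, 0.2]
opening: 0.001
```

Run:
```python
import pickle, numpy as np, cv2
from h import *
from station import r
st=r.state(); print(st["time"],st["force"],st["tool_pos"])
p=np.array([628,-63,-.338]); c,n=np.cos(p[2]),np.sin(p[2])
s=r.snapshot("scene"); w=r.snapshot("wrist"); t=r.snapshot("top"); pickle.dump((st,s,w,t),open("w9.pkl","wb"))
cv2.imwrite("pics/s9.png",cv2.resize(s["frame"][190:290,200:330],None,fx=6,fy=6,interpolation=cv2.INTER_CUBIC))
cv2.imwrite("pics/w9.png",cv2.resize(w["frame"][100:330,100:380],None,fx=2.6,fy=2.6,interpolation=cv2.INTER_CUBIC))
cv2.imwrite("pics/t9.png",cv2.resize(t["frame"][135:220,235:320],None,fx=7,fy=7,interpolation=cv2.INTER_CUBIC))
R,tt=wrist_RT(st,w); C=cloud(w,R,tt).reshape(-1,3)
x=c*(C[:,0]-p[0])+n*(C[:,1]-p[1]); y=-n*(C[:,0]-p[0])+c*(C[:,1]-p[1])
for yy in range(-60,-10,3):
    print(yy,[ (round(float(np.median(C[m,2])),0) if m.sum()>2 else None) for xx in range(14,62,4) for m in [(abs(x-xx)<2)&(abs(y-yy)<1.5)&(C[:,2]<60)]])
```

```text
15.475 [ 0.11418148 -0.18169717  0.24976823] [623.39862077 -50.48112911  92.14424605]
-60 [4.0, 5.0, 4.0, 4.0, 5.0, 5.0, 5.0, 5.0, 4.0, 4.0, 4.0, 4.0]
-57 [4.0, 5.0, 4.0, 4.0, 4.0, 4.0, 4.0, 4.0, 5.0, 5.0, 4.0, 4.0]
-54 [4.0, 5.0, 5.0, 4.0, 5.0, 4.0, 4.0, 4.0, 5.0, 5.0, 4.0, 4.0]
-51 [3.0, 4.0, 4.0, 4.0, 4.0, 4.0, 4.0, 4.0, 5.0, 4.0, 4.0, 4.0]
-48 [4.0, 4.0, 4.0, 4.0, 5.0, 11.0, 11.0, 12.0, None, None, 3.0, 5.0]
-45 [4.0, 4.0, 4.0, 4.0, 12.0, 13.0, 13.0, 14.0, 14.0, None, 5.0, 8.0]
-42 [5.0, 4.0, 4.0, 10.0, 16.0, 16.0, 17.0, 17.0, 18.0, None, 8.0, 11.0]
-39 [9.0, 5.0, 4.0, 11.0, 18.0, 20.0, 19.0, 19.0, 19.0, None, 12.0, 14.0]
-36 [1.0, 9.0, 8.0, 16.0, 20.0, 22.0, 22.0, 22.0, 22.0, None, 14.0, 18.0]
-33 [1.0, 1.0, 11.0, 18.0, 22.0, 24.0, 24.0, 24.0, 21.0, 17.0, 18.0, 19.0]
-30 [10.0, 16.0, 1.0, 2.0, 28.0, 28.0, 25.0, 28.0, 29.0, 29.0, 28.0, 29.0]
-27 [1.0, 26.0, 28.0, 29.0, 29.0, 29.0, 29.0, 29.0, 29.0, 29.0, 29.0, 29.0]
-24 [None, 29.0, 29.0, 29.0, 29.0, 29.0, 29.0, 29.0, 29.0, 29.0, 29.0, 29.0]
-21 [None, None, None, None, None, None, None, 29.0, 29.0, 29.0, 29.0, 29.0]
-18 [None, None, None, None, None, None, None, 29.0, 28.0, 29.0, 29.0, 29.0]
-15 [None, None, None, None, None, None, None, 29.0, 29.0, 29.0, 29.0, None]
-12 [49.0, None, None, None, None, None, None, None, None, None, None, None]
```

View pics/s9.png

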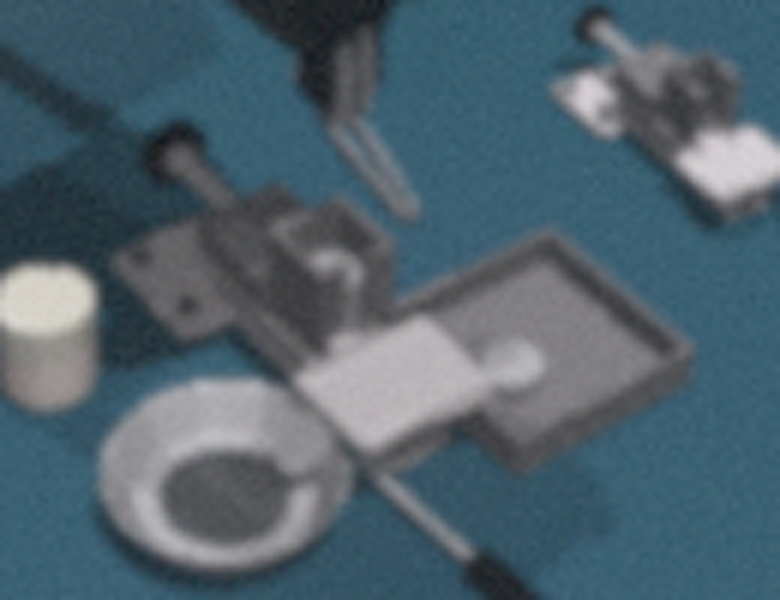

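View pics/w9.png

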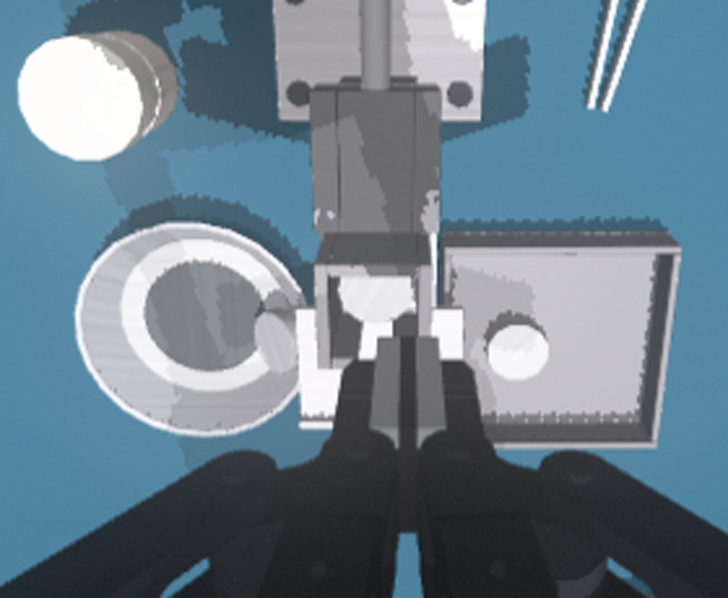

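View pics/t9.png

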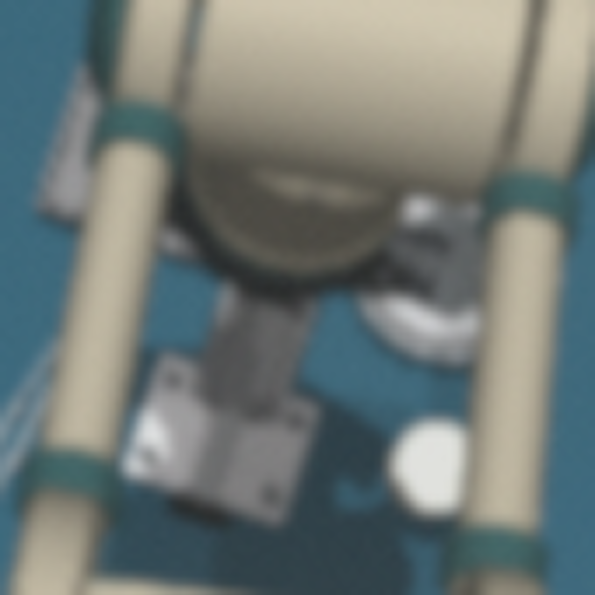

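The cell leans inside the dish with its upper edge near the rim and shelf edge. I fit its tilt and centre from the depth before deciding whether it needs another nudge.

Run:
```python
import pickle, numpy as np, cv2
from h import *
np.set_printoptions(suppress=True,precision=2)
p=np.array([628,-63,-.338]); c,n=np.cos(p[2]),np.sin(p[2])
st,s,w,t=pickle.load(open("w9.pkl","rb")); R,tt=wrist_RT(st,w)
W=cloud(w,R,tt); X=np.stack([c*(W[...,0]-p[0])+n*(W[...,1]-p[1]),-n*(W[...,0]-p[0])+c*(W[...,1]-p[1]),W[...,2]],-1)
m=(X[...,0]>27)&(X[...,0]<47)&(X[...,1]>-47)&(X[...,1]<-34)&(X[...,2]>8)&(X[...,2]<27)
P=X[m]
for _ in range(4):
    q=P.mean(0); U,S,V=np.linalg.svd(P-q); nn=V[2]*np.sign(V[2][2]); P=P[abs((P-q)@nn)<1.5]
allm=(abs((X-q)@nn)<1.5)&(np.linalg.norm(X-q,axis=-1)<22)&(X[...,1]<-25)
lab,L=cv2.connectedComponents(allm.astype(np.uint8)); k=np.bincount(L[m&allm]).argmax(); F=X[L==k]
e1=np.cross(nn,[1,0,0]); e1/=np.linalg.norm(e1); e2=np.cross(e1,nn); a=(F-q)@e1; b=(F-q)@e2
(cc,rr)=cv2.minEnclosingCircle(np.stack([a,b],1).astype(np.float32))
ctr=q+cc[0]*e1+cc[1]*e2-3.85*nn
print("n",nn,"tilt",np.degrees(np.arccos(nn[2])),"r",rr,"centre disp",ctr,"pts",len(F),"extent",F.min(0),F.max(0))
# dish floor / rim fit: top picture before and wrist now
dz=X[...,2]; rim=(dz>15.5)&(dz<20)&(X[...,1]<-36)&(np.hypot(X[...,0]-31,X[...,1]+72)<52)&(np.hypot(X[...,0]-31,X[...,1]+72)>38)
A=X[rim]; sol=np.linalg.lstsq(np.c_[2*A[:,:2],np.ones(len(A))],(A[:,:2]**2).sum(1),rcond=None)[0]; print("dish c",sol[:2],"r",np.sqrt(sol[2]+sol[0]**2+sol[1]**2),len(A))
# same from w1
st1,w1=pickle.load(open("w1.pkl","rb")); R,tt=wrist_RT(st1,w1); W=cloud(w1,R,tt); X=np.stack([c*(W[...,0]-p[0])+n*(W[...,1]-p[1]),-n*(W[...,0]-p[0])+c*(W[...,1]-p[1]),W[...,2]],-1); dz=X[...,2]
rim=(dz>15.5)&(dz<20)&(X[...,1]<-36)&(np.hypot(X[...,0]-31,X[...,1]+72)<52)&(np.hypot(X[...,0]-31,X[...,1]+72)>38)
A=X[rim]; sol=np.linalg.lstsq(np.c_[2*A[:,:2],np.ones(len(A))],(A[:,:2]**2).sum(1),rcond=None)[0]; print("dish before",sol[:2],np.sqrt(sol[2]+sol[0]**2+sol[1]**2),len(A))
cv2.imwrite("pics/w9z.png",cv2.resize(w["frame"][180:270,120:240],None,fx=6.5,fy=6.5,interpolation=cv2.INTER_CUBIC))
```

```text
n [-0.05 -0.66  0.75] tilt 41.69864803289818 r 17.829566955566406 centre disp [ 37.31 -33.57  18.67] pts 387 extent [ 22.42 -48.91   9.32] [ 51.86 -25.49  30.67]
dish c [ 32.3  -69.26] r 42.48513265531801 869
dish before [ 32.5  -69.71] 42.40231863134304 366
```

View pics/w9z.png

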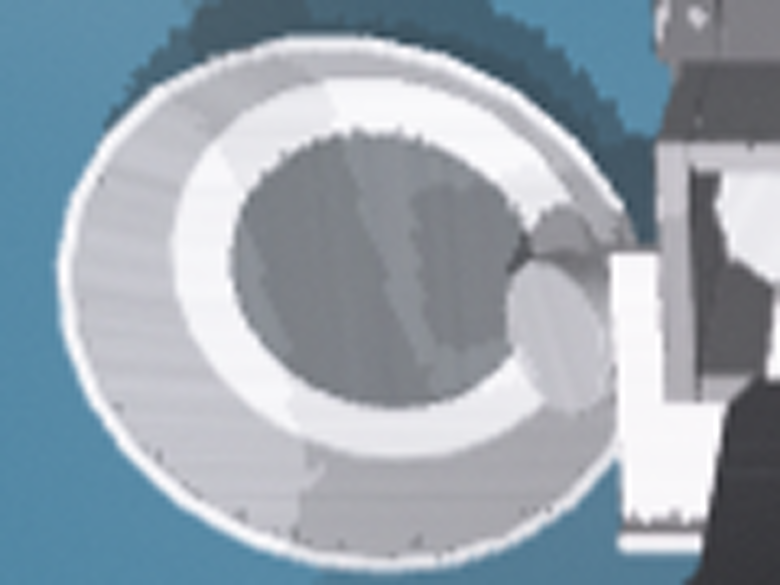

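The dish has not moved (centre within 0.5 mm of before). The cell is inside it but leans at 42°, propped on the rim right under the shelf edge. That is untidy, so I'll tip it flat with a light sideways touch on its flank. The fingers must turn 90° to fit inside the dish, and I do that up high.

move_arm(commands=[[[0.35,0,0,0,0,0,0],[0.35,0,0,0,0,0,0],[0.35,0,0,0,0,0,0],[0.35,0,0,0,0,0,0],[0.35,0,0,0,0,0,0],[0.35,0,0,0,0,0,0],[0.35,0,0,0,0,0,0],[0.35,0,0,0,0,0,0],[0.34,0,0,0,0,0,0],[0,0,0,0,-0.04,0.016,0],[0,0,0,0,-0.04,0.016,0],[0,0,0,0.03,0,0,0],[0,0,0,0.03,0,0,0],[0,0,0,0,0,0,0],[0,0,0,0,0,0,0]]])

```text
time: 17.5
tool_pos: [626.1, -120.0, 44.4]
eef_rot: [0.118, 0.697, -0.118, 0.698]
force: [-0.1, -0.9, -0.5]
opening: -0.002
```

```bash
cat > look.py <<'E'
import pickle, numpy as np, cv2, sys
from h import *
from station import r
k=sys.argv[1]
st=r.state(); print(st["time"],st["force"].round(2),st["tool_pos"].round(1))
p=np.array([628,-63,-.338]); c,n=np.cos(p[2]),np.sin(p[2])
R0=Ro.from_quat(st["eef_rot"]).as_matrix(); print("tool y dir rel disp",np.round(np.arctan2(R0[1,1],R0[0,1])-p[2],3))
D=lambda X:(np.round([c*(X[0]-p[0])+n*(X[1]-p[1]),-n*(X[0]-p[0])+c*(X[1]-p[1])],1))
print("disp",D(st["tool_pos"]))
w=r.snapshot("wrist"); s=r.snapshot("scene"); pickle.dump((st,w,s),open(f"L{k}.pkl","wb"))
cv2.imwrite(f"pics/Lw{k}.png",cv2.resize(w["frame"][110:330,130:390],None,fx=3,fy=2.7,interpolation=cv2.INTER_CUBIC))
cv2.imwrite(f"pics/Ls{k}.png",cv2.resize(s["frame"][200:300,190:310],None,fx=6,fy=6,interpolation=cv2.INTER_CUBIC))
E
python3 look.py 1
```

```text
17.5 [-0.1  -0.86 -0.52] [ 626.1 -120.    44.4]
tool y dir rel disp 1.573
disp [ 17.1 -54.4]
```

View pics/Lw1.png

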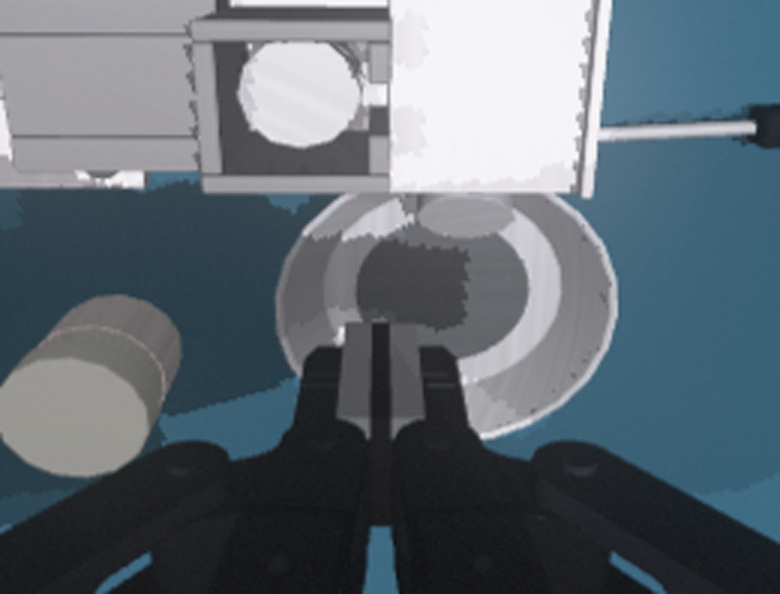

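View pics/Ls1.png

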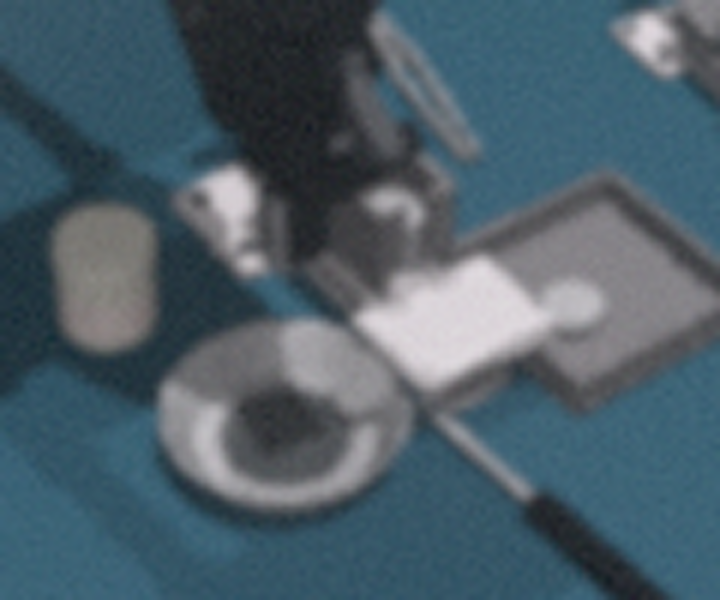

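move_arm(commands=[[[0,0,0,0.04,0,0,0],[0,0,0,0.02,0,0,0],[0,0,0,0.012,0,0,0],[0,0,0,0,0,0,0],[0,0,0,0,0,0,0]]])

```text
time: 18.23
tool_pos: [625.9, -119.9, -13.0]
eef_rot: [0.118, 0.697, -0.118, 0.698]
force: [0.5, 0.0, -0.4]
opening: 0.006
```

```bash
python3 look.py 2
```

```text
18.225 [ 0.46  0.01 -0.4 ] [ 625.9 -119.9  -13. ]
tool y dir rel disp 1.573
disp [ 16.9 -54.4]
```

View pics/Lw2.png

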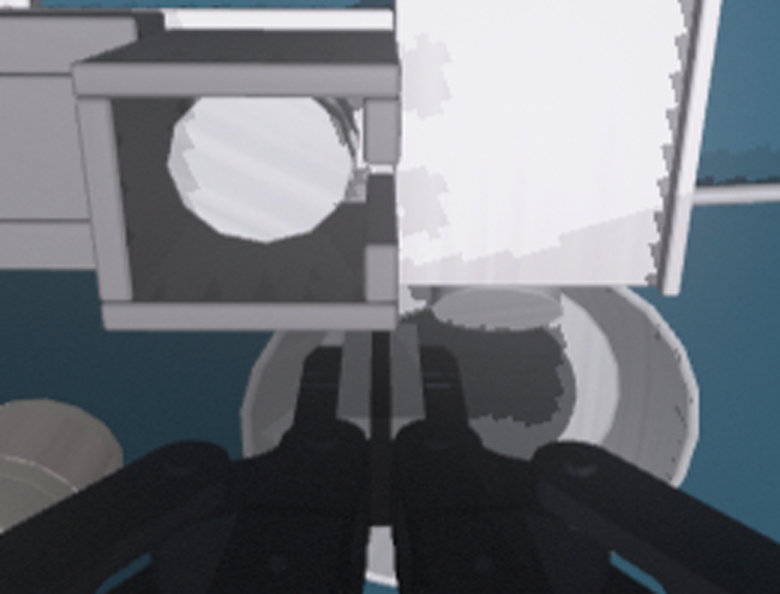

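View pics/Ls2.png

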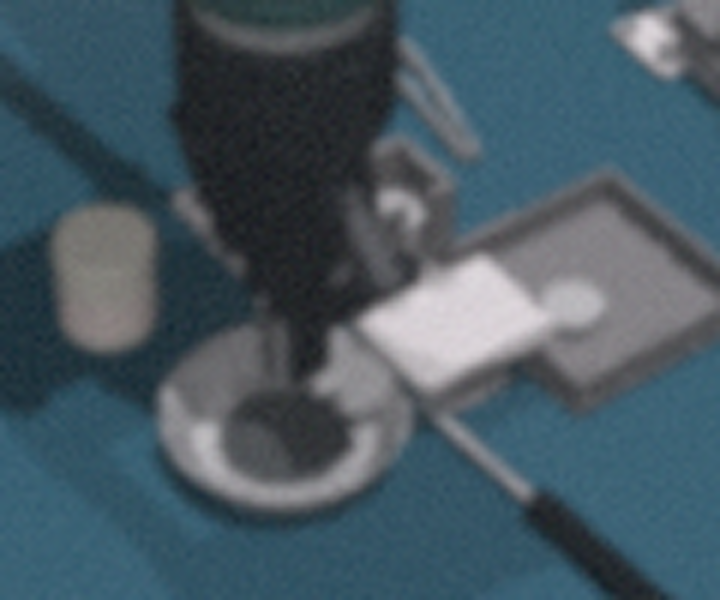

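Tips are inside the dish without contact, left of the cell (cell at (500,305), pad edge at (420,330)). I lower 3 mm and push slowly in +x.

move_arm(commands=[[[0,0,0,0.0035,0,0,0],[0,0,0,0,0,0.003,0],[0,0,0,0,0,0.003,0],[0,0,0,0,0,0.003,0],[0,0,0,0,0,0.003,0],[0,0,0,0,0,0.003,0],[0,0,0,0,0,0,0]]])

```text
time: 19.2
tool_pos: [636.8, -123.8, -16.5]
eef_rot: [0.118, 0.697, -0.118, 0.697]
force: [-0.3, -0.2, -0.5]
opening: 0.001
```

```bash
python3 look.py 3
```

```text
19.2 [-0.28 -0.22 -0.47] [ 636.8 -123.8  -16.5]
tool y dir rel disp 1.573
disp [ 28.5 -54.4]
```

View pics/Lw3.png

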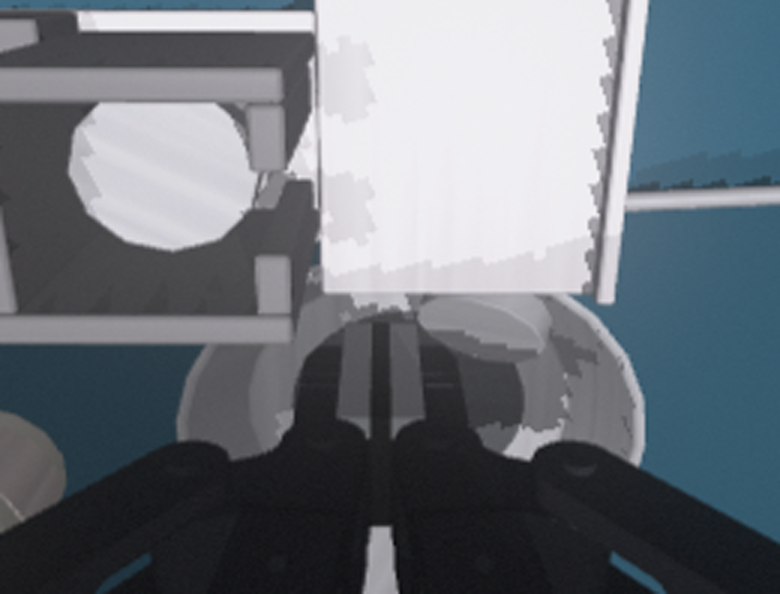

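View pics/Ls3.png

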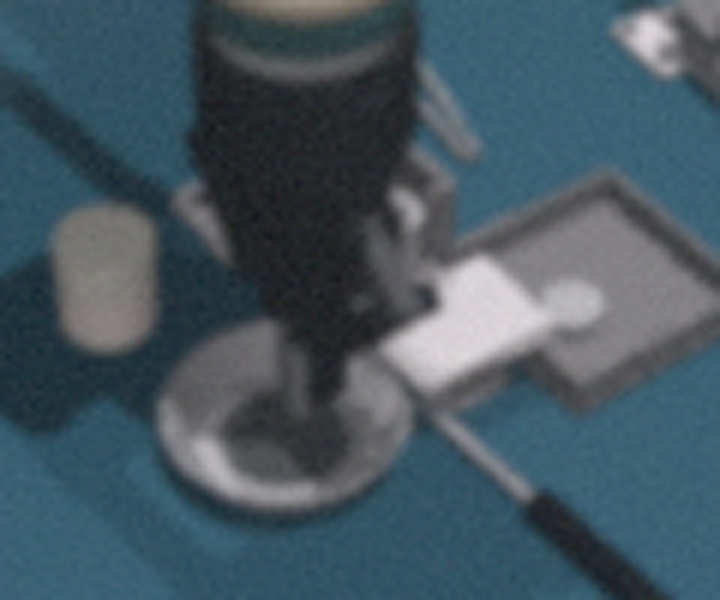

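```bash
cat > cellfit.py <<'E'
import pickle, numpy as np, sys
from h import *
np.set_printoptions(suppress=True,precision=1,linewidth=200)
p=np.array([628,-63,-.338]); c,n=np.cos(p[2]),np.sin(p[2])
st,w,s=pickle.load(open(f"L{sys.argv[1]}.pkl","rb")); R,tt=wrist_RT(st,w); W=cloud(w,R,tt)
X=np.stack([c*(W[...,0]-p[0])+n*(W[...,1]-p[1]),-n*(W[...,0]-p[0])+c*(W[...,1]-p[1]),W[...,2]],-1).reshape(-1,3)
print("      x:",list(range(20,76,4)))
for y in range(-66,-24,3):
    print(y,[ (int(round(float(np.median(X[m,2])))) if m.sum()>1 else None) for xx in range(20,76,4) for m in [(abs(X[:,0]-xx)<2)&(abs(X[:,1]-y)<1.5)&(X[:,2]<60)]])
E
python3 cellfit.py 3
```

```text
x: [20, 24, 28, 32, 36, 40, 44, 48, 52, 56, 60, 64, 68, 72]
-66 [None, 54, 47, None, None, None, 4, 4, 4, 4, 4, 4, 7, 13]
-63 [None, 58, 47, 59, None, None, 4, 4, 4, 4, 4, 4, 8, 14]
-60 [None, 57, 47, 58, None, None, 4, 4, 4, 4, 4, 4, 9, 15]
-57 [None, 57, 47, 58, None, None, 4, 4, 5, 4, 4, 5, 10, 16]
-54 [4, 57, 47, 58, 4, 5, 5, 12, None, None, 4, 7, 12, 18]
-51 [4, 56, 47, 57, 4, 10, 11, 14, 15, 17, 6, 9, 13, 18]
-48 [27, 47, 47, 4, 29, 30, 54, 54, 17, 19, 8, 11, 16, 2]
-45 [14, 32, 38, 30, 12, 14, 15, 18, 19, 21, 10, 14, 17, 1]
-42 [54, 41, 33, 42, 55, 55, 18, 57, 56, 56, 36, 17, 18, None]
-39 [56, None, None, 55, 17, 18, 20, 22, 24, 20, 16, 18, None, None]
-36 [None, None, None, None, 18, 20, 22, 24, 23, 20, 18, 18, None, None]
-33 [None, None, None, None, 20, 21, 23, 24, 22, 20, None, None, None, None]
-30 [28, 28, 28, 28, 29, 28, 28, 28, 28, 28, 29, 32, None, None]
-27 [29, 29, 29, 28, 29, 29, 29, 29, 29, 29, 29, 33, None, None]
```

The cell slid along the wall but still leans (41°, highest at about (50,-37) mm, z about 25). By friction reasoning, a light press on its top corner moving down and inward should lay it flat. I raise and move over the top corner.

move_arm(commands=[[[0,0,0,0,0,-0.003,0],[0,0,0,-0.03,0,0,0],[0,0,0,0,0.0105,0.028,0],[0,0,0,0,0,0,0],[0,0,0,0,0,0,0]]])

```text
time: 19.92
tool_pos: [656.7, -122.0, 6.9]
eef_rot: [0.118, 0.698, -0.118, 0.696]
force: [0.1, -0.4, 0.6]
opening: 0.0
```

```bash
python3 look.py 4; python3 cellfit.py 4
```

```text
19.925 [ 0.08 -0.39  0.61] [ 656.7 -122.     6.9]
tool y dir rel disp 1.573
disp [ 46.7 -46.1]
      x: [20, 24, 28, 32, 36, 40, 44, 48, 52, 56, 60, 64, 68, 72]
-66 [4, 4, 4, None, None, None, None, None, None, None, None, 4, 7, 13]
-63 [4, 4, 4, None, None, None, None, None, None, None, None, 4, 8, 14]
-60 [4, 4, 4, 4, 4, None, None, None, None, 3, 3, 4, 9, 14]
-57 [4, 4, 4, 4, 4, None, None, None, None, 4, 4, 4, 10, 16]
-54 [4, 4, 4, 4, 4, None, None, None, None, None, 4, 6, 12, 17]
-51 [4, 4, 4, 4, 4, None, None, None, None, None, 4, 9, 13, 17]
-48 [4, 4, 4, 4, 10, 12, 13, None, 17, 18, 7, 11, 15, 1]
-45 [3, 4, 3, 4, 12, 14, 16, 17, 19, 20, 10, 14, 15, 1]
-42 [3, 4, 3, 4, 14, 16, 17, 20, 21, 21, 13, 16, 18, 1]
-39 [None, None, None, 52, 50, 47, 20, 22, 47, 49, 49, 18, 1, 0]
-36 [None, None, None, None, 18, 48, 48, 48, 44, 19, 18, 18, 1, 0]
-33 [None, None, None, None, 19, 22, 23, 24, 22, None, 19, None, 1, 0]
-30 [29, 28, 28, 29, 28, 29, 28, 28, 28, 29, 28, 32, 0, 0]
-27 [29, 29, 29, 29, 29, 29, 28, 29, 29, 29, 29, 32, 1, 0]
```

View pics/Lw4.png

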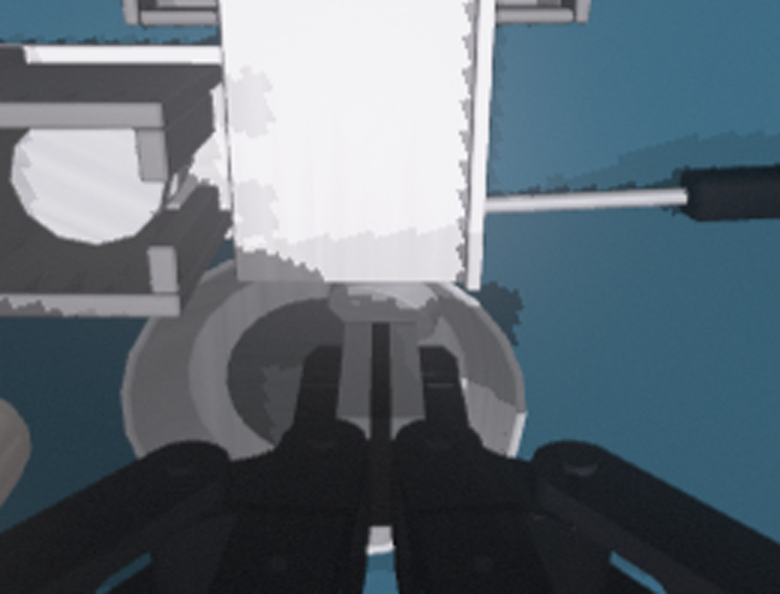

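View pics/Ls4.png

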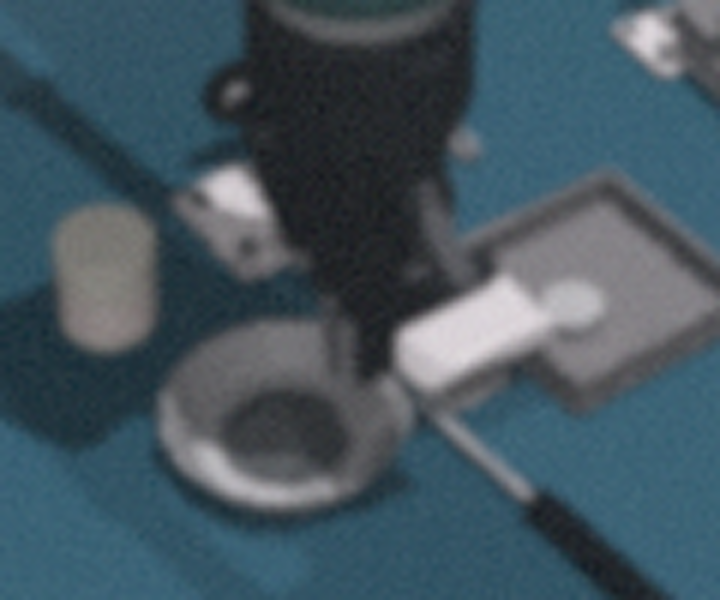

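move_arm(commands=[[[0,0,0,0.011,0.001,0,0],[0,0,0,0.002,0,0,0],[0,0,0,0.002,-0.002,-0.001,0],[0,0,0,0.002,-0.002,-0.001,0],[0,0,0,0,0,0,0]]])

```text
time: 20.65
tool_pos: [655.1, -124.0, -6.8]
eef_rot: [0.118, 0.698, -0.118, 0.697]
force: [0.3, -0.0, 0.2]
opening: 0.002
```

move_arm(commands=[[[0,0,0,0.002,-0.0015,-0.001,0],[0,0,0,0.002,-0.0015,-0.001,0],[0,0,0,0.002,-0.0015,-0.001,0],[0,0,0,0,0,0,0]]])

```text
time: 21.15
tool_pos: [652.1, -126.7, -11.1]
eef_rot: [0.118, 0.697, -0.118, 0.697]
force: [-0.4, 1.4, -0.8]
opening: 0.001
```

```bash
python3 look.py 5; python3 cellfit.py 5
```

```text
21.15 [-0.43  1.4  -0.82] [ 652.1 -126.7  -11.1]
tool y dir rel disp 1.573
disp [ 43.9 -52.1]
      x: [20, 24, 28, 32, 36, 40, 44, 48, 52, 56, 60, 64, 68, 72]
-66 [4, 4, None, None, None, None, None, None, None, None, 3, 4, 8, 13]
-63 [4, 4, None, None, None, 52, 52, None, None, None, 4, 3, 8, 14]
-60 [4, 4, 5, None, None, 53, 52, None, None, None, 4, 4, 9, 14]
-57 [4, 4, 4, None, None, 53, 52, None, None, 3, 3, 5, 10, 17]
-54 [4, 4, 4, None, None, 53, 52, None, None, 3, 4, 6, 12, 17]
-51 [4, 4, 4, 12, 12, 52, 52, None, None, 4, 4, 8, 14, 17]
-48 [4, 4, 4, 13, 13, 52, 53, None, 14, 4, 6, 11, 15, 1]
-45 [4, 57, 37, 34, 33, 53, 52, 31, 33, 35, 57, 15, 18, 1]
-42 [4, 4, 4, 13, 36, 39, 39, 37, 12, 9, 12, 16, 18, 1]
-39 [None, None, 58, 58, 55, 30, 15, 54, 58, 56, 16, 18, 39, 1]
-36 [None, None, None, None, None, 14, 14, None, None, 15, 18, 19, None, 1]
-33 [None, None, None, None, None, None, None, None, None, None, 19, None, None, 1]
-30 [29, 28, 29, 29, 29, 29, 28, 28, 29, 29, 29, 32, None, 1]
-27 [29, 28, 29, 28, 29, 29, 29, 29, 29, 29, 29, 33, None, 1]
```

View pics/Lw5.png

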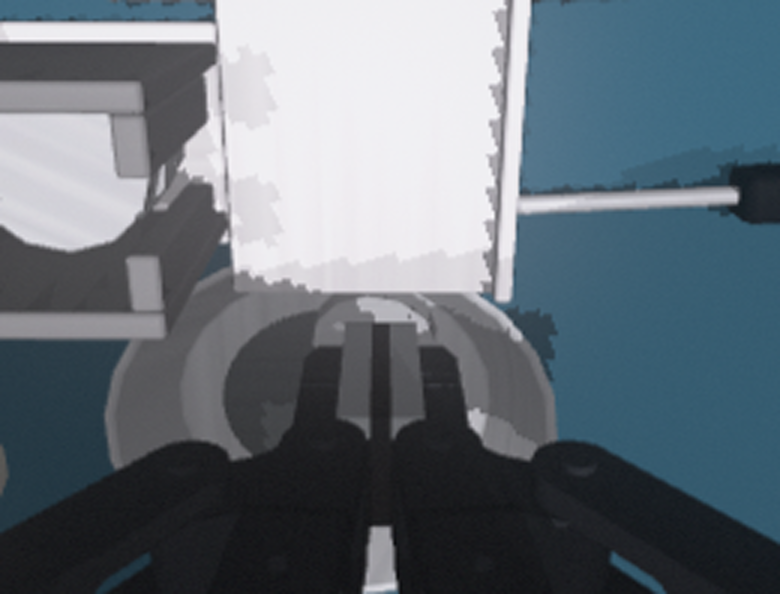

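The cell is now almost flat on the dish floor (top face z 12-14). Withdrawing straight up, then away.

move_arm(commands=[[[0,0,0,-0.01,0,0,0],[0,0,0,-0.03,0,0,0],[0,0,0,-0.05,0,0,0],[0,0,0,-0.06,0,0,0],[0,0,0,-0.05,0,-0.04,0],[0,0,0,0,0,-0.065,0],[0,0,0,0,0,-0.065,0],[0,0,0,0,0,-0.065,0],[0,0,0,0,0,-0.065,0],[0,0,0,0,0,-0.04,0],[0,0,0,0,0,0,0],[0,0,0,0,0,0,0]]])

```text
time: 22.75
tool_pos: [396.9, -37.4, 150.0]
eef_rot: [0.118, 0.696, -0.118, 0.698]
force: [0.8, -0.3, 0.5]
opening: -0.001
```

Run:
```python
import pickle, numpy as np, cv2
from h import *
from station import r
st=r.state(); print(st["time"],st["force"].round(2),st["tool_pos"].round(1))
s=r.snapshot("scene"); t=r.snapshot("top"); pickle.dump((s,t),open("fin.pkl","wb"))
cv2.imwrite("pics/sF.png",cv2.resize(s["frame"][160:310,170:340],None,fx=4,fy=4,interpolation=cv2.INTER_CUBIC))
cv2.imwrite("pics/tF.png",cv2.resize(t["frame"][125:225,225:325],None,fx=6,fy=6,interpolation=cv2.INTER_CUBIC))
a=cv2.absdiff(s["frame"],pickle.load(open("scene0.pkl","rb"))["frame"]).max(2); b=cv2.absdiff(t["frame"],pickle.load(open("top0.pkl","rb"))["frame"]).max(2)
cv2.imwrite("pics/dF.png",np.hstack([cv2.GaussianBlur(a,(5,5),0),cv2.GaussianBlur(b,(5,5),0)])[:, :][::1,::1].repeat(1,0)[:,::2]*2)
```

```text
22.75 [ 0.76 -0.31  0.46] [396.9 -37.4 150. ]
```

View pics/sF.png

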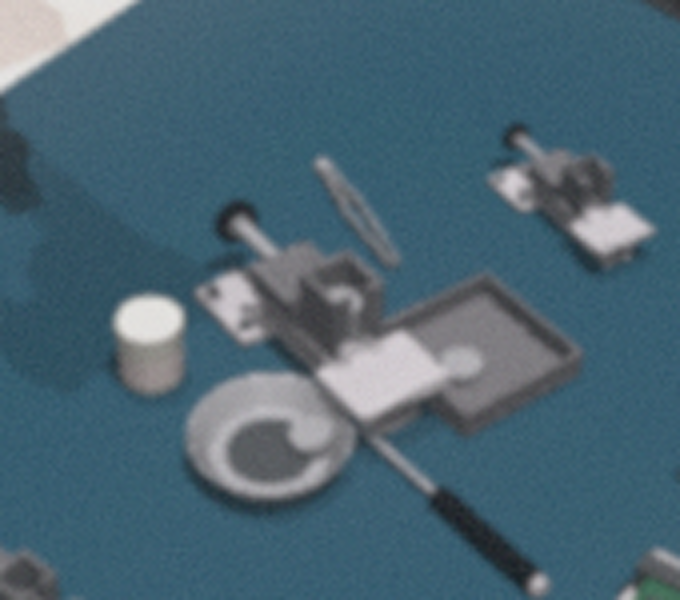

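View pics/tF.png

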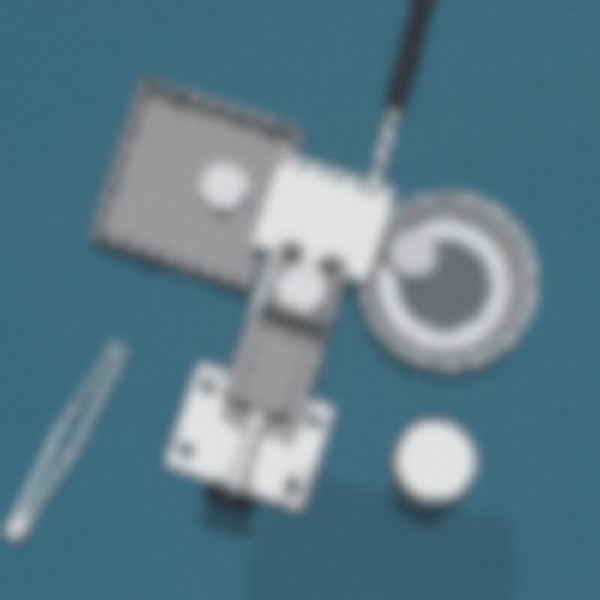

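The cell lies in the dish (top crop (415,255)), the shelf is empty and the plunger is out. The dish centre is at pixel (300,172), as at the start, and everything else is in place. Handing in.

Run:
```python
from station import r
print(r.job_done(), r.state()["time"])
```

```text
the job is handed in; nothing more can be done
the job is handed in; nothing more can be done
```

The job is done and handed in: one cell came out of the largest (middle) dispenser and now lies in the round steel dish. The last robot clock reading before handing in was 22.75 s, under the 40 s limit.

- **Press:** I pushed the plunger to its stop with the fingers shut. It stalled at about 11 N, and the scene picture afterwards showed it back out.
- **Nudge:** I swept the cell along the shelf to the right, off the edge and into the dish.
- **Extra touches:** The cell first came to rest leaning about 42° on the dish rim, just under the shelf edge. I gave it two light touches inside the dish. The sideways one only slid it along the wall. A light press down and inward laid it nearly flat, with its top face at about 12–14 mm.

**Last checks:**
- The shelf is empty and cells still show in the magazine.
- The dish centre is at the same pixel as at the start.
- The reject box, jar, tweezers and screwdriver look unmoved. I compared these by eye; I made a difference image but did not view it.
- The arm is clear of everything, with the wrist force near zero.

**Disagreed with the description:** The shut fingertips measured about 29 mm behind the reported TCP, not 11 mm ahead of it. My first approach therefore passed over the plunger head without touching it, and I used the measured value from then on.

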